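Tip walnuts from a pan into the bowl under the low shelf

ROBOT

A 6-joint arm with a two-finger parallel gripper is mounted at the origin on a cart in front of the work surface, level with it; the furniture and walls round the work are solid. World frame = base frame: x ahead of the robot, y to its left, z up, the work surface at z = 0. Lengths are in mm, angles in degrees, forces in N, time in s.
With the tool pointing down it reaches from about 350 to 850 mm from the base axis. Payload 8.1 kg.
Tool frame: the origin (TCP) lies midway between the tips of the shut fingers; the grasp point (between the pads) lies 19 mm behind it; z points along the fingers, y is the line along which they close (so a half turn about z gives the same grasp; the last joint's range is limited). The gripper opens to 85 mm and grips with 20 to 120 N. Pads are 22 mm wide; open, the fingers measure 114 mm over their backs; the gripper's body (76 mm by 85 mm) begins 54 mm behind the grasp point. The pads swing forward as they close: fully open they stand 13 mm farther back than shut.
Start: joints at [-68.606, 7.471, 85.268, -0, 87.261, -4.893], TCP at [265.743, -537.946, 191.392] pointing down, gripper open.
Joint ranges: [-169.43, 169.43], [-51.17, 129.36], [1.28, 143.12], [-76.62, 256.62], [0, 156.53], [-152.29, 152.29]. Speed limits (degrees/s): [136.94, 136.94, 159.86, 180, 180, 180].

INTERFACE

Orientations are given as [roll, pitch, yaw] about the fixed x, y, z axes, in that order (R = Rz(yaw) Ry(pitch) Rx(roll)).
In Python, from bench import sense, snapshot, camera_params, hand_in, masks_of, pinpoint gives the robot as it stands.
- The arm moves only by the tool step_arm, never from a script. Its argument "targets" is a list of rows, each an object with "angular": the turn, a rotation vector about the tool's x, y, z scaled (see below), a list of three; "dp": the shift along the tool's x, y, z scaled (see below), a list of three; "fingers": the closure, from 0 (fully open) to 1 (shut). A call has exactly 8 rows; each row is the pose to reach, as a shift and turn from the pose commanded when the call began, along the tool's axes at that moment, turning the shorter way round; what a row does not reach only later rows make up. The controller multiplies each number of a shift by 0.2 m and each number of a turn by 180 degrees. A row lasts 1/8 s, in which the tool goes at most 62.5 mm and 10.7 degrees, less where a joint would pass 70% of its speed; a pose out of reach is approached as far as the arm can. A call with a number of a shift or a turn outside -1 to 1 is refused whole. A call with a gripper value outside its range is refused whole. The fingers move at their own pace and stop on an object; "newtons" is the grip in N (left out, the last holds). Time passes only in rows, so rows that repeat a pose let the fingers close, or fill a call up. It gives the time, the measured TCP pose, the force, the opening and the grip force at its end, in the units of the state.
- sense(): the state, without advancing time (a new reading comes with each control period).
- snapshot(name): name is "scene" or "side" or "wrist"; returns the picture (400x640x3 uint8, blue, green, red); there is no depth.
- camera_params(name): a dict with "vfov" (degrees; the focal length in pixels is half the picture's height over the tangent of half this angle, whatever the lens; pixels are square), "cx", "cy" (the principal point, pixels), "R" (3x3) and "t" (3): a world point X has camera coordinates R X + t. Camera axes: x right, y down, z forward; pixel columns grow to the right and rows downward; lengths in mm; the calibration is good to about 2 mm. The wrist camera is an equidistant fisheye: a pixel r from the principal point sees the ray r / f radians off the axis. A picture is of the moment at which its call begins: read the wrist's pose just before it. camera_params takes no time and is no camera call; for the wrist camera it gives the pose at the moment of the call.
- hand_in(): hands the job in; it is judged then, once.
Trained networks look in the newest picture that a camera, given by its name, has taken for a name from the list of things; names that differ only in an ending like _2 or _b are one class to them, and where a whole thing is asked for, a point or a joint stands for the part that bears it (a point fixed in the world has none). Each returns a list of dicts, best first, with "conf" (0 to 1); they miss things now and then, are a little off and sometimes report something else, mostly with a low value. They report only what shows in the picture. A call takes as long as a camera call. They do not tell look-alikes from the thing itself.
- masks_of(camera, label): "pixels" (400x640 bool, what is visible of it) and "at" ([column, row] in pixels, amid what is visible of it).
- pinpoint(camera, label): "at" ([column, row] in pixels: a listed point, or the origin of a listed thing).
The state is a dict: "time": time; "joint_pos": joint angles; "qd": joint speeds; "joint_efforts": joint torques, N m; "tool_pos": TCP position; "tcp_rot": TCP orientation; "ft_force": force on the tool from outside, world axes, zero at the start; "wrist_torque": the same for the moment, N m; "finger_gap": finger opening in mm; "grip_force": force on a finger pad.
Only numpy, scipy, OpenCV 4.12 (cv2) and the standard library are available. Lean on these libraries where they do the work, as an engineer would, in place of code of your own. Each camera call takes 0.05 s, during which the arm holds its last target. There are 200 camera calls.

TASK

Pick up the little flared pan by its handle and, reaching in under the low wooden shelf, tip the three walnuts out of it into the bowl that stands there, without spilling any, knocking against the shelf or shifting the bowl. Then stand the empty pan upright on the round cork trivet and let go, leaving everything else where it is.

Things in the scene. Friction and masses are not known exactly. Their poses are not given: they have to be found in the camera images.
- pan_grip (a point): the place to grasp the pan: a point on the axis of its straight, round, black handle, 18 mm in diameter, which runs level from 50 to 214 mm from the pan's axis, 38 mm above the pan's underside. The point is 165 mm from the pan's axis. The point's x axis runs along the handle towards the pan, z is the pan's up. The pan starts on the worktop. The fingers may take the handle from straight above or leaning to either side about it.
- pan_centre (a point): middle of the small aluminium pan, on its axis, 23 mm above its underside; axes as pan_grip (x points away from the handle, z up). The pan is an open, flared cup 46 mm high, 68 mm across at the foot and 112 mm across the rim, walls 3 mm, floor 4 mm (walls about 64 degrees from level: it empties over the side when rolled about its handle by some 80 to 95 degrees). With the handle it weighs about 0.15 kg.
- nut0_centre (a point): a whole walnut, one of three alike, nearly round, 33 mm long and 31 mm thick, about 14 g; the point is its centre. The three start loose in the pan.
- nut1_centre (a point): a whole walnut, one of three alike, nearly round, 33 mm long and 31 mm thick, about 14 g; the point is its centre. The three start loose in the pan.
- nut2_centre (a point): a whole walnut, one of three alike, nearly round, 33 mm long and 31 mm thick, about 14 g; the point is its centre. The three start loose in the pan.
- bowl_mouth (a point): centre of the rim plane of the white bowl with a brush stripe: 163 mm across, 78 mm high, about 0.34 kg, standing loose on the worktop under the low shelf; the inside is about 150 mm across at the rim and narrows to some 70 mm at the floor. z is up.
- shelf_edge (a point): middle of the lower front edge of the low wooden shelf, a fixed board 190 mm deep (x), 370 mm wide (y) and 18 mm thick whose underside is 212 mm above the worktop. The point's x axis points in under the shelf, y along the edge, z up. A back panel and two posts at its rear corners, all within the rear 45 mm of the board, carry it; the front and most of both sides are open, so that things can come in under the board from the front or from the side.
- trivet_top (a point): centre of the upper face of the fixed round cork trivet, 160 mm across and 8 mm thick, on the worktop.
- pepper_centre (a point): black-capped spice jar, 41 mm across, 105 mm high, standing loose on top of the low shelf, towards its right; the point is its centre. Leave alone.
- turmeric_centre (a point): black-capped spice jar, 41 mm across, 105 mm high, standing loose on top of the low shelf, towards its left; the point is its centre. Leave alone.
- salt_centre (a point): salt shaker, 44 mm across, 90 mm high, on the worktop to the right of the low shelf; the point is its centre. Leave alone.
- honey_jar_centre (a point): jar of honey, 71 mm across, 110 mm high, on the worktop to the left of the pan; the point is its centre. Leave alone.
- loose_onion_centre (a point): onion, about 75 mm, behind and to the left of the pan; the point is its centre. Leave alone.
- loose_lemon_centre (a point): lemon, 78x55x56 mm, on the worktop to the left of the pan, beside the onion; the point is its centre. Leave alone.
Things that resemble listed ones, but are neither listed nor needed, are in the scene too. There is more than one size of the part that bears trivet_top; the job needs the middle-sized.

How it is judged:
By the outcome, as a careful person would: the job done as asked, in the order asked, and still so for the second after the job is handed in, with the robot touching nothing.
It also fails if it takes over 72 s, if anything falls off the work surface, if the arm or the gripper's body presses on something with over 40 N, if the wrist force passes 120 N, or if a joint passes its speed limit or range.

## Working session

There is one attempt and no reset: what is moved stays moved. The work goes in short steps, Python scripts to look and compute and a tool call to move; the robot and the scene stay as the last step left them, time stands still between calls to the robot, and variables do not carry over. Pictures are saved under pics/ and viewed, at most 10 in all, crops included, and the job is handed in when it is done.

Besides the shell and the picture viewer there is one more tool, called after ">>>" as name(argument=value, ...), one argument or row to a line, values as JSON. step_arm: Moves the arm, as the interface text tells. Its arguments: {"type":"object","properties":{"targets":{"type":"array","items":{"type":"object","properties":{"angular":{"type":"array","items":{"type":"number","minimum":-1,"maximum":1}},"dp":{"type":"array","items":{"type":"number","minimum":-1,"maximum":1}},"fingers":{"type":"number"}}}},"newtons":{"type":"number"}},"required":["targets"]}

```bash
mkdir -p pics; cat > h.py <<'E'
import numpy as np, cv2
from bench import *
from scipy.spatial.transform import Rotation as Ro
def ray(c,px,P=None):
    P=P or camera_params(c); R=np.array(P["R"]);t=np.array(P["t"])
    f=200/np.tan(np.radians(P["vfov"]/2)); u=np.array([px[0]-P["cx"],px[1]-P["cy"]])
    if c=="wrist":
        r=np.linalg.norm(u);a=r/f; d=np.array([*(u/max(r,1e-9)*np.sin(a)),np.cos(a)])
    else: d=np.array([*u/f,1]); d/=np.linalg.norm(d)
    return -R.T@t, R.T@d
def onz(c,px,z,P=None):
    o,d=ray(c,px,P); return o+d*(z-o[2])/d[2]
def tri(rs):
    A=sum(np.eye(3)-np.outer(d,d) for o,d in rs); b=sum((np.eye(3)-np.outer(d,d))@o for o,d in rs)
    p=np.linalg.solve(A,b); return p,[round(float(np.linalg.norm(np.cross(p-o,d))),1) for o,d in rs]
E
python3 - <<'E'
from h import *
ims=[]
for c in("scene","side"):
    im=snapshot(c); cv2.imwrite(f"pics/{c}0.png",im)
    for l in "pan_grip pan_centre nut0_centre bowl_mouth shelf_edge trivet_top honey_jar_centre loose_onion_centre salt_centre pepper_centre turmeric_centre".split():
        r=pinpoint(c,l); print(c,l,[(np.round(q["at"]).tolist(),round(q["conf"],2),) for q in r[:4]])
E
```

```text
scene pan_grip []
scene pan_centre [([253.0, 204.0], 0.6)]
scene nut0_centre []
scene bowl_mouth [([387.0, 221.0], 0.93)]
scene shelf_edge [([378.0, 202.0], 0.56)]
scene trivet_top [([300.0, 229.0], 0.73), ([331.0, 250.0], 0.57), ([188.0, 242.0], 0.57)]
scene honey_jar_centre []
scene loose_onion_centre [([265.0, 184.0], 0.57)]
scene salt_centre [([450.0, 284.0], 0.77), ([375.0, 166.0], 0.22)]
scene pepper_centre [([427.0, 180.0], 0.68), ([373.0, 169.0], 0.6)]
scene turmeric_centre [([373.0, 168.0], 0.62)]
side pan_grip [([237.0, 253.0], 0.97)]
side pan_centre [([206.0, 230.0], 0.84), ([201.0, 238.0], 0.19)]
side nut0_centre [([203.0, 232.0], 0.48)]
side bowl_mouth []
side shelf_edge [([179.0, 274.0], 0.48), ([182.0, 203.0], 0.25)]
side trivet_top [([225.0, 329.0], 0.97), ([279.0, 216.0], 0.59)]
side honey_jar_centre [([180.0, 276.0], 0.69), ([184.0, 204.0], 0.23)]
side loose_onion_centre [([185.0, 205.0], 0.69)]
side salt_centre []
side pepper_centre [([372.0, 110.0], 0.6)]
side turmeric_centre [([323.0, 120.0], 0.71)]
```

View pics/scene0.png

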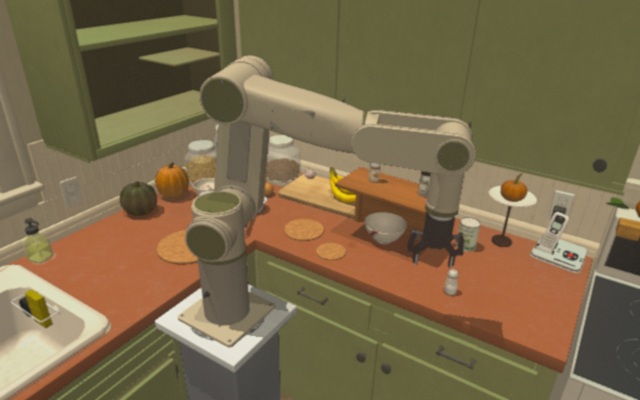

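View pics/side0.png

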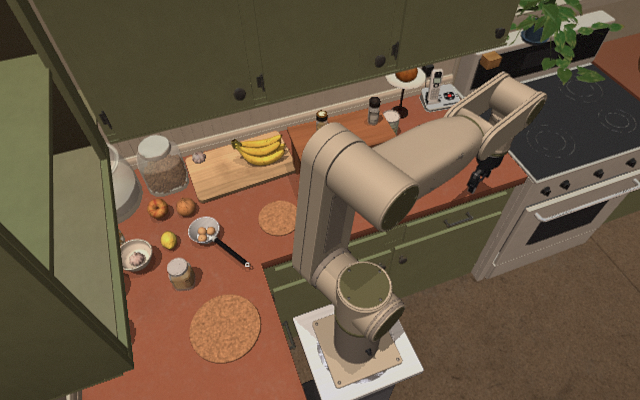

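The scene view has three cork discs: large (185,246), medium (304,229) and small (331,251). The medium one, at (279,217) in the side view, looks right; I'll check it by its 160 mm diameter. The pan with the nuts is at side (204,231), with its handle running to (248,266). The bowl is at scene (385,228) under the shelf.

```bash
python3 - <<'E'
from h import *
p=lambda n,v:print(n,np.round(v,1).tolist())
p("campos scene",ray("scene",(0,0))[0]);p("campos side",ray("side",(0,0))[0])
for c in("scene","side"):
    snapshot(c)
    for q in masks_of(c,"trivet_top"):
        m=q["pixels"]; ys,xs=np.nonzero(m)
        pts=np.array([onz(c,(x,y),8)[:2] for x,y in zip(xs,ys)])
        h=cv2.convexHull(pts.astype(np.float32)); (cx,cy),r=cv2.minEnclosingCircle(h)
        print(c,np.round(q["at"]),round(q["conf"],2),"circle",round(cx),round(cy),"diam",round(2*r))
p("trivet tri",tri([ray("scene",(302,229)),ray("side",(279,216))])[0])
p("grip",onz("side",(237,253),38)); p("pan",onz("side",(206,230),23))
p("handle end",onz("side",(248,266),38))
p("bowl",onz("scene",(387,221),78))
p("nut",onz("side",(203,232),20))
for n,px in [("shelf left rear?",(289,126)),("shelf",(299,177))]: p(n,onz("side",px,230))
for n,px in [("shelfL back",(358,173)),("shelf L front",(338,181))]: p(n,onz("scene",px,230))
p("pepper",tri([ray("scene",(427,180)),ray("side",(372,110))])[0])
p("turm",tri([ray("scene",(373,169)),ray("side",(323,120))])[0])
p("honey",onz("side",(180,276),55));p("onion",onz("side",(185,207),37));p("lemon",onz("side",(169,241),28));p("salt",onz("scene",(451,284),45))
p("shelf edge",onz("scene",(378,202),212))
s=cv2.imread("pics/scene0.png")[140:300,260:500]; t=cv2.imread("pics/side0.png")[90:300,110:430]
s=cv2.resize(s,(600,400),interpolation=cv2.INTER_CUBIC); cv2.imwrite("pics/crop1.png",s)
cv2.imwrite("pics/crop2.png",cv2.resize(t,None,fx=2.5,fy=2.5,interpolation=cv2.INTER_CUBIC))
E
```

```text
campos scene [-827.9, -853.0, 1020.9]
campos side [-433.2, 266.8, 1380.1]
scene [177. 249.] 0.93 circle 183 376 diam 236
scene [329. 249.] 0.71 circle 468 -93 diam 112Traceback (most recent call last):
  File "<stdin>", line 8, in <module>
  File "h.py", line 12, in onz
    o,d=ray(c,px,P); return o+d*(z-o[2])/d[2]
        ~~~^^^^^^^^
  File "h.py", line 5, in ray
    P=P or camera_params(c); R=np.array(P["R"]);t=np.array(P["t"])
           ~~~~~~~~~~~~~^^^
ValueError: time passes only in moves, steps and waits
```

```bash
python3 - <<'E'
import re
s=open('h.py').read()
s=s.replace("def ray","_C={}\ndef cp(c):\n    if c not in _C: _C[c]=camera_params(c)\n    return _C[c]\ndef ray").replace("P=P or camera_params(c)","P=P or cp(c)")
open('h.py','w').write(s)
E
python3 - <<'E'
from h import *
p=lambda n,v:print(n,np.round(v,1).tolist())
print(sense()["time"])
for c in("scene","side"):
    snapshot(c)
    for q in masks_of(c,"trivet_top"):
        ys,xs=np.nonzero(q["pixels"])
        pts=np.array([onz(c,(x,y),8)[:2] for x,y in zip(xs,ys)])
        (cx,cy),r=cv2.minEnclosingCircle(pts.astype(np.float32))
        print(c,np.round(q["at"]),round(q["conf"],2),"circle",round(cx),round(cy),"diam",round(2*r))
p("trivet",onz("scene",(302,229),8));p("trivet",onz("side",(279,216),8))
p("grip",onz("side",(237,253),38)); p("pan",onz("side",(206,230),23))
p("handle end",onz("side",(248,266),38))
p("bowl",onz("scene",(387,221),78))
p("nut",onz("side",(203,232),20))
for n,px in [("shelf left rear?",(289,126)),("shelf",(299,177))]: p(n,onz("side",px,230))
for n,px in [("shelfL back",(358,173)),("shelf L front",(338,181))]: p(n,onz("scene",px,230))
p("pepper",tri([ray("scene",(427,180)),ray("side",(372,110))])[0])
p("turm",tri([ray("scene",(373,169)),ray("side",(323,120))])[0])
p("honey",onz("side",(180,276),55));p("onion",onz("side",(185,207),37));p("lemon",onz("side",(169,241),28));p("salt",onz("scene",(451,284),45))
p("shelf edge",onz("scene",(378,202),212))
s=cv2.imread("pics/scene0.png")[140:300,260:500]; t=cv2.imread("pics/side0.png")[90:300,110:430]
s=cv2.resize(s,(600,400),interpolation=cv2.INTER_CUBIC)
t=cv2.resize(t,(800,525),interpolation=cv2.INTER_CUBIC)
cv2.imwrite("pics/crop1.png",s); cv2.imwrite("pics/crop2.png",t)
E
```

```text
1.4
scene [327. 251.] 0.92 circle 464 -92 diam 119
scene [176. 248.] 0.71 circle 181 379 diam 236
scene [304. 228.] 0.69 circle 537 76 diam 171
scene [268. 188.] 0.34 circle 745 433 diam 136
side [278. 219.] 0.79 circle 538 79 diam 167
side [373. 108.] 0.74 circle 961 -501 diam 189
side [225. 326.] 0.66 circle 191 373 diam 231
trivet [533.1, 84.2, 8.0]
trivet [545.0, 80.4, 8.0]
grip [424.6, 268.6, 38.0]
pan [569.9, 351.1, 23.0]
handle end [361.1, 245.9, 38.0]
bowl [674.9, -217.6, 78.0]
nut [567.3, 363.3, 20.0]
shelf left rear? [768.4, -47.6, 230.0]
shelf [517.8, -1.3, 230.0]
shelfL back [704.4, -63.2, 230.0]
shelf L front [597.3, -36.0, 230.0]
pepper [688.0, -346.8, 282.3]
turm [677.3, -147.0, 288.8]
honey [395.1, 467.6, 55.0]
onion [691.1, 403.1, 37.0]
lemon [566.8, 484.8, 28.0]
salt [477.4, -548.1, 45.0]
shelf edge [564.3, -222.7, 212.0]
```

View pics/crop1.png

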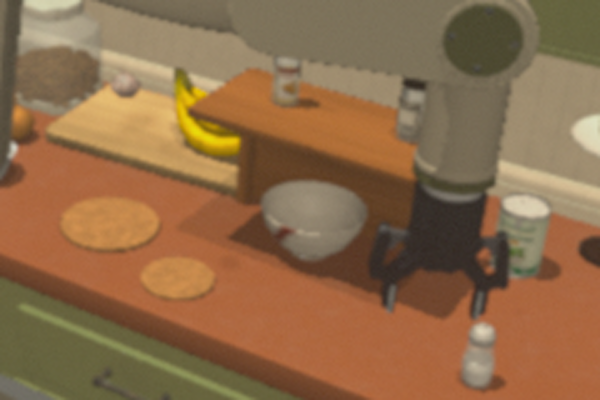

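View pics/crop2.png

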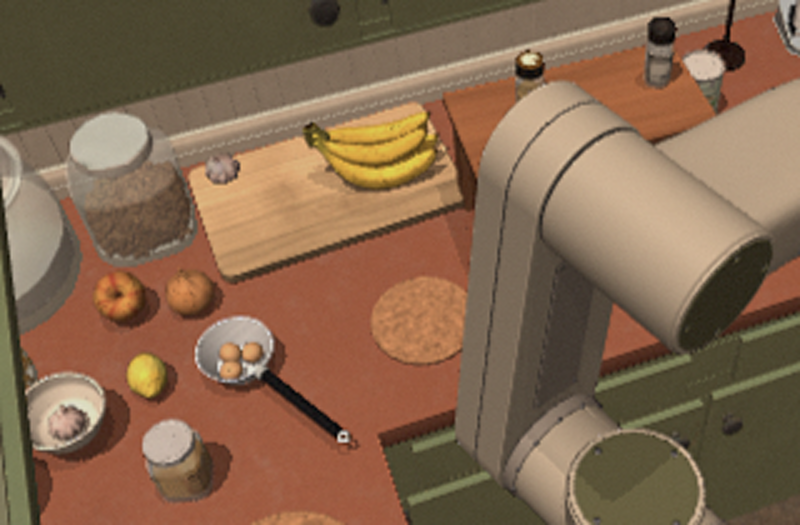

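The confirmed target is the medium cork disc, 160–170 mm across, at about (538,78); the others measure 232 and 115 mm, so they are too large and too small. The crops show the pan rim at side (204,231), with three nuts in it and the handle pointing to (248,265). The bowl, at scene (387,221), stands under the front of the shelf. Next I'll check the arm pose and compute the first moves.

```bash
cat >> h.py <<'E'
def Rt(phi,lean=0): # tool with x along heading phi (deg), pointing down, leaned about that heading (deg)
    return Ro.from_euler('z',phi,degrees=True)*Ro.from_euler('x',180+lean,degrees=True)
def mv(goals,s=None,start=None):
    s=s or sense(); p0=np.array(s["tool_pos"]); R0=Ro.from_euler('xyz',s["tcp_rot"],degrees=True)
    if start: p0,R0=np.array(start[0],float),start[1]
    for g in goals:
        p,R=g; dp=R0.inv().apply(np.array(p)-p0)/200; a=(R0.inv()*R).as_rotvec(degrees=True)/180
        print("dp",np.round(dp,3).tolist(),"ang",np.round(a,4).tolist())
def tcp(g,R,b=19): return np.array(g)+R.apply([0,0,b])  # grasp point -> tcp
def log():
    import json; s=sense(); open("log.jsonl","a").write(json.dumps({k:list(s[k]) for k in("joint_pos","tool_pos","tcp_rot")})+"\n"); return s
E
python3 - <<'E'
from h import *
s=log(); print(s["tool_pos"],s["tcp_rot"],s["ft_force"],s["finger_gap"])
R0=Ro.from_euler('xyz',s["tcp_rot"],degrees=True); print(np.round(R0.as_matrix(),2).tolist())
P=camera_params("wrist"); R=np.array(P["R"]); print("cam in tool",np.round(R0.inv().apply(-R.T@np.array(P["t"])-s["tool_pos"])), np.round(R0.inv().apply(R[2]),2),P["vfov"])
for n,px in [("Lb",(360,169)),("Lf",(336,185))]: print(n,np.round(onz("scene",px,230)))
for n,px in [("Lb",(287,129)),("L mid",(294,162)),("Rb",(385,107)),("Rf",(396,132))]: print(n,np.round(onz("side",px,230)))
mv([((330,-350,300),Rt(-45)),((330,-350,300),Rt(135))])
E
```

```text
[ 265.74059867 -537.94086395  191.37432377] [-1.79997357e+02  3.11961184e-04  2.62866238e+01] [-0.083632    0.59082294 -0.21401099] 85.48366836251085
[[0.9, 0.44, -0.0], [0.44, -0.9, 0.0], [-0.0, -0.0, -1.0]]
cam in tool [  81.    0. -181.] [-0.31 -0.    0.95] 65.70646984690485
Lb [742. -51. 230.]
Lf [564. -47. 230.]
Lb [756. -36. 230.]
L mid [589.  -7. 230.]
Rb [ 735. -428.  230.]
Rf [ 595. -405.  230.]
dp [0.704, -0.7, -0.543] ang [-0.0, 0.0, 0.396]
dp [0.704, -0.7, -0.543] ang [-0.0, -0.0, -0.604]
```

>>> step_arm(
  targets=[
    {"dp": [0.09,-0.09,-0.1],"angular": [0,0,-0.055],"fingers": 0},
    {"dp": [0.18,-0.18,-0.2],"angular": [0,0,-0.11],"fingers": 0},
    {"dp": [0.27,-0.27,-0.3],"angular": [0,0,-0.165],"fingers": 0},
    {"dp": [0.36,-0.36,-0.4],"angular": [0,0,-0.22],"fingers": 0},
    {"dp": [0.45,-0.45,-0.5],"angular": [0,0,-0.275],"fingers": 0},
    {"dp": [0.54,-0.54,-0.54],"angular": [0,0,-0.33],"fingers": 0},
    {"dp": [0.63,-0.63,-0.54],"angular": [0,0,-0.385],"fingers": 0},
    {"dp": [0.7,-0.7,-0.54],"angular": [0,0,-0.44],"fingers": 0},
  ],
)

```text
time: 2.6
tool_pos: [329.6, -349.6, 299.8]
tcp_rot: [180.0, 0.0, 105.8]
ft_force: [-0.0, 0.1, 0.3]
finger_gap: 85.0
grip_force: 0.0
```

```bash
python3 - <<'E'
from h import *
s=log(); print(s["tool_pos"],s["tcp_rot"],np.round(s["joint_pos"]),s["time"])
mv([((440,-170,320),Rt(160))])
E
```

```text
[ 329.6344059  -349.61403606  299.79033427] [1.79978350e+02 4.23550997e-02 1.05835269e+02] [-53. -12.  93.   0.  99. -69.] 2.6
dp [0.713, 0.776, -0.101] ang [-0.0, 0.0003, -0.3009]
```

>>> step_arm(
  targets=[
    {"dp": [0.09,0.1,-0.02],"angular": [0,0,-0.04],"fingers": 0},
    {"dp": [0.18,0.2,-0.04],"angular": [0,0,-0.08],"fingers": 0},
    {"dp": [0.27,0.3,-0.06],"angular": [0,0,-0.12],"fingers": 0},
    {"dp": [0.36,0.4,-0.08],"angular": [0,0,-0.16],"fingers": 0},
    {"dp": [0.45,0.5,-0.1],"angular": [0,0,-0.2],"fingers": 0},
    {"dp": [0.54,0.6,-0.1],"angular": [0,0,-0.24],"fingers": 0},
    {"dp": [0.63,0.7,-0.1],"angular": [0,0,-0.28],"fingers": 0},
    {"dp": [0.71,0.78,-0.1],"angular": [0,0,-0.3],"fingers": 0},
  ],
)

```text
time: 3.6
tool_pos: [442.2, -171.0, 319.5]
tcp_rot: [180.0, 0.0, 159.7]
ft_force: [0.1, -0.2, -0.3]
finger_gap: 85.7
grip_force: 0.0
```

```bash
python3 - <<'E'
from h import *
s=log(); print(np.round(s["tool_pos"]),np.round(s["tcp_rot"],1),np.round(s["joint_pos"]))
im=snapshot("wrist"); P=camera_params("wrist"); cv2.imwrite("pics/w1.png",im)
for l,z in (("bowl_mouth",78),("shelf_edge",212),("trivet_top",8)):
    for q in pinpoint("wrist",l)[:2]: print(l,np.round(q["at"]),round(q["conf"],2),np.round(onz("wrist",q["at"],z,P)))
snapshot("scene")
for l,z in (("bowl_mouth",78),("shelf_edge",212)):
    for q in pinpoint("scene",l)[:2]: print(l,np.round(q["at"]),round(q["conf"],2),np.round(onz("scene",q["at"],z)))
mv([((460,60,320),Rt(185))])
E
```

```text
[ 442. -171.  320.] [180.    0.  159.7] [-27. -13.  92.   0. 101. -97.]
bowl_mouth [346. 291.] 0.93 [ 662. -207.   78.]
shelf_edge [328. 303.] 0.83 [ 577. -212.  212.]
trivet_top [481. 154.] 0.8 [537.  93.   8.]
trivet_top [377. 150.] 0.63 [471. -86.   8.]
bowl_mouth [388. 220.] 0.85 [ 680. -217.   78.]
shelf_edge [375. 202.] 0.93 [ 559. -212.  212.]
dp [0.322, 1.121, -0.003] ang [-0.0001, -0.0, -0.1423]
```

View pics/w1.png

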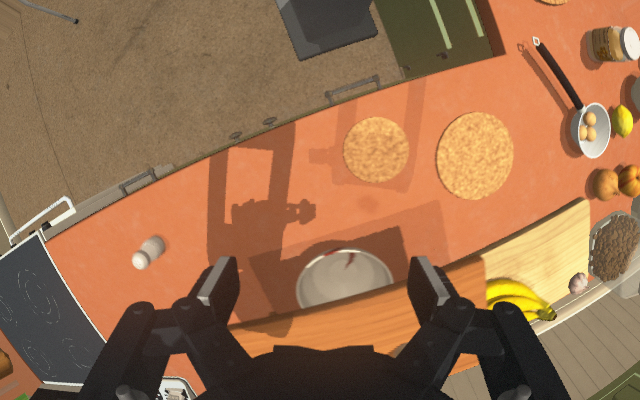

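The wrist view shows the bowl's front half at (345,280), the shelf's front edge from (228,328) to (487,258), the medium trivet at (475,155), and the pan at (590,128) with its handle end at (538,42).

```bash
python3 - <<'E'
from h import *
P=camera_params("wrist")
f=lambda px,z:np.round(onz("wrist",px,z,P))
im=cv2.imread("pics/w1.png")
for px in ((487,258),(420,275),(237,326)): print("edge",f(px,212),f(px,230))
for px in ((345,249),(300,275),(390,272),(320,256),(370,254)): print("bowl rim",f(px,78))
m=masks_of("wrist","bowl_mouth")[0]["pixels"].astype(np.uint8)
c=max(cv2.findContours(m,0,2)[0],key=cv2.contourArea)[:,0]
pts=np.array([onz("wrist",q,78,P)[:2] for q in c if q[1]<278 and m[max(q[1]-3,0),q[0]]==0])
from scipy.optimize import least_squares
r=least_squares(lambda v:np.hypot(*(pts-v).T)-81.5,[670,-215]); print("bowl fit",r.x,np.abs(r.fun).mean(),len(pts))
for l in("pan_grip","pan_centre"):
    for q in pinpoint("wrist",l)[:1]: print(l,q["at"],f(q["at"],38 if "grip" in l else 23))
E
```

```text
edge [591. -22. 212.] [577. -29. 230.]
edge [ 578. -106.  212.] [ 565. -109.  230.]
edge [ 574. -338.  212.] [ 561. -326.  230.]
bowl rim [ 583. -190.   78.]
bowl rim [ 603. -273.   78.]
bowl rim [ 650. -135.   78.]
bowl rim [ 581. -230.   78.]
bowl rim [ 606. -156.   78.]
bowl fit [ 656.9030168  -217.49845618] 1.1969269546625374 60
pan_grip [551.0, 66.6] [418. 268.  38.]
pan_centre [586.9, 130.2] [563. 354.  23.]
```

>>> step_arm(
  targets=[
    {"dp": [0.04,0.12,0],"angular": [0,0,-0.02],"fingers": 0},
    {"dp": [0.08,0.25,0],"angular": [0,0,-0.04],"fingers": 0},
    {"dp": [0.12,0.38,0],"angular": [0,0,-0.06],"fingers": 0},
    {"dp": [0.16,0.5,0],"angular": [0,0,-0.08],"fingers": 0},
    {"dp": [0.2,0.63,0],"angular": [0,0,-0.1],"fingers": 0},
    {"dp": [0.24,0.76,0],"angular": [0,0,-0.12],"fingers": 0},
    {"dp": [0.28,0.88,0],"angular": [0,0,-0.14],"fingers": 0},
    {"dp": [0.32,1.0,0],"angular": [0,0,-0.15],"fingers": 0},
  ],
)

```text
time: 5.1
tool_pos: [451.8, 38.3, 319.5]
tcp_rot: [-180.0, 0.0, -173.5]
ft_force: [0.3, -0.1, 0.1]
finger_gap: 85.8
grip_force: 0.0
```

```bash
python3 - <<'E'
from h import *
s=log(); print(np.round(s["tool_pos"]),np.round(s["tcp_rot"],1),np.round(s["joint_pos"]))
mv([((400,190,250),Rt(208))])
E
```

```text
[452.  38. 319.] [-180.     0.  -173.5] [ -2. -16.  95.  -0. 102. -98.]
dp [0.171, 0.783, 0.347] ang [-0.0, 0.0001, -0.1193]
```

>>> step_arm(
  targets=[
    {"dp": [0.02,0.1,0.04],"angular": [0,0,-0.02],"fingers": 0},
    {"dp": [0.04,0.2,0.08],"angular": [0,0,-0.04],"fingers": 0},
    {"dp": [0.06,0.3,0.12],"angular": [0,0,-0.06],"fingers": 0},
    {"dp": [0.08,0.4,0.17],"angular": [0,0,-0.08],"fingers": 0},
    {"dp": [0.11,0.5,0.22],"angular": [0,0,-0.1],"fingers": 0},
    {"dp": [0.14,0.6,0.27],"angular": [0,0,-0.11],"fingers": 0},
    {"dp": [0.16,0.7,0.32],"angular": [0,0,-0.12],"fingers": 0},
    {"dp": [0.17,0.78,0.35],"angular": [0,0,-0.12],"fingers": 0},
  ],
)

```text
time: 6.1
tool_pos: [400.1, 189.4, 248.9]
tcp_rot: [180.0, -0.0, -152.0]
ft_force: [0.3, 0.1, 0.4]
finger_gap: 84.9
grip_force: 0.0
```

```bash
python3 - <<'E'
from h import *
s=log(); print(np.round(s["tool_pos"]),np.round(s["tcp_rot"],1),np.round(s["joint_pos"]))
im=snapshot("wrist"); P=camera_params("wrist"); cv2.imwrite("pics/w2.png",im)
for l,z in (("pan_grip",38),("pan_centre",23),("nut0_centre",25)):
    for q in pinpoint("wrist",l)[:3]: print(l,np.round(q["at"]),round(q["conf"],2),np.round(onz("wrist",q["at"],z,P)))
q=masks_of("wrist","pan_grip")
for k in q[:2]: print(np.round(k["at"]),k["conf"],k["pixels"].sum())
E
```

```text
[400. 189. 249.] [ 180.   -0. -152.] [ 19. -18. 104.  -0.  95. -99.]
pan_grip [372. 203.] 0.78 [415. 275.  38.]
pan_centre [371. 297.] 0.7 [557. 363.  23.]
nut0_centre [365. 302.] 0.82 [568. 359.  25.]
[372. 286.] 0.82 3697
```

View pics/w2.png

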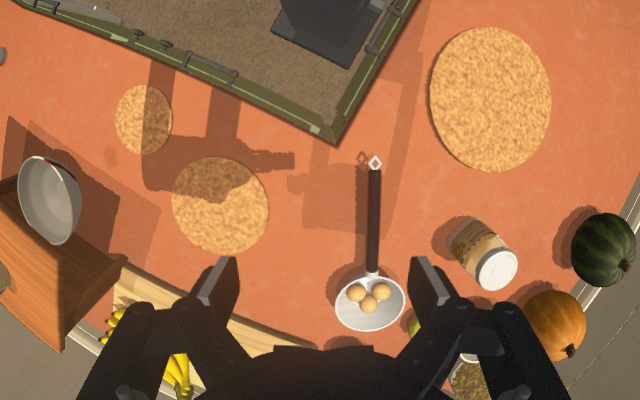

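The pan handle runs from (375,170) to (372,270), and the pan rim is centred at (370,302) with three nuts in it.

```bash
python3 - <<'E'
from h import *
P=camera_params("wrist")
im=cv2.imread("pics/w2.png")
pts=[]
for r in range(175,262,6):
    g=im[r,355:395].astype(int).sum(1); w=np.nonzero(g<150)[0]
    pts.append(onz("wrist",(355+w.mean(),r),38,P)[:2])
pts=np.array(pts); c=pts.mean(0); d=np.linalg.svd(pts-c)[2][0]; d*=np.sign(d[0])
print("handle",np.round(pts[[0,-1]]),"yaw",np.degrees(np.arctan2(d[1],d[0])),"resid",np.abs(np.cross(d,pts-c)).max())
e=onz("wrist",(375,170),38,P)[:2]; print("end",e)
for px in ((335,303),(405,303),(370,275),(370,330)): print("rim",np.round(onz("wrist",px,46,P)))
pc=onz("wrist",(370,303),46,P)[:2]
print("axis via end",c+d*(d@(e-c)+214),"via rim",c+d*(d@(pc-c)))
E
```

```text
<stdin>:7: RuntimeWarning: Mean of empty slice.
  ret = ret.dtype.type(ret / rcount)
Traceback (most recent call last):
numpy.linalg.LinAlgError: SVD did not converge
```

```bash
python3 - <<'E'
from h import *
P=camera_params("wrist")
im=cv2.imread("pics/w2.png")
pts=[]
for r in range(178,258,6):
    g=im[r,360:390].astype(float).sum(1); w=np.nonzero(g<g.min()+70)[0]
    pts.append(onz("wrist",(360+w.mean(),r),38,P)[:2])
pts=np.array(pts); c=pts.mean(0); d=np.linalg.svd(pts-c)[2][0]; d*=np.sign(d[0])
x=pts-c
print("handle",np.round(pts[[0,-1]]),"yaw",np.degrees(np.arctan2(d[1],d[0])),"resid",np.abs(d[0]*x[:,1]-d[1]*x[:,0]).max())
e=onz("wrist",(375,170),38,P)[:2]; print("end",e)
for px in ((335,303),(405,303),(370,275),(370,330)): print("rim",np.round(onz("wrist",px,46,P)))
pc=onz("wrist",(370,303),46,P)[:2]
print("axis via end",c+d*(d@(e-c)+214),"via rim",c+d*(d@(pc-c)))
E
```

```text
handle [[386. 257.]
 [487. 315.]] yaw 30.112409369217897 resid 0.3623890380948023
end [376.08382984 252.91782878]
rim [581. 306.  46.]
rim [533. 407.  46.]
rim [512. 327.  46.]
rim [606. 386.  46.]
axis via end [562.18652137 358.58538024] via rim [556.6501439  355.37445226]
```

```bash
python3 - <<'E'
from h import *
g=(411,271.3,38)
R=Rt(210.1,30)
print(tcp(g,R))
mv([(tcp(g,R,-71),R),(tcp(g,Rt(210.1,-30),-71),Rt(210.1,-30))])
E
```

```text
[415.764352   263.0810615   21.54551733]
dp [-0.233, 0.519, 0.752] ang [0.1665, -0.0028, -0.0111]
dp [-0.246, 0.164, 0.752] ang [-0.1668, 0.0031, -0.011]
```

>>> step_arm(
  targets=[
    {"dp": [-0.03,0.07,0.07],"angular": [0.022,0,-0.001],"fingers": 0.3},
    {"dp": [-0.06,0.14,0.15],"angular": [0.044,0,-0.003],"fingers": 0.48},
    {"dp": [-0.1,0.22,0.26],"angular": [0.066,-0.001,-0.005],"fingers": 0.48},
    {"dp": [-0.14,0.3,0.38],"angular": [0.09,-0.001,-0.007],"fingers": 0.48},
    {"dp": [-0.18,0.38,0.5],"angular": [0.11,-0.002,-0.009],"fingers": 0.48},
    {"dp": [-0.21,0.45,0.62],"angular": [0.135,-0.002,-0.011],"fingers": 0.48},
    {"dp": [-0.233,0.51,0.72],"angular": [0.155,-0.003,-0.011],"fingers": 0.48},
    {"dp": [-0.233,0.519,0.752],"angular": [0.167,-0.003,-0.011],"fingers": 0.48},
  ],
)

```text
time: 7.35
tool_pos: [392.3, 302.2, 97.7]
tcp_rot: [-149.8, -0.1, -149.9]
ft_force: [0.3, -0.2, -0.4]
finger_gap: 44.2
grip_force: 0.0
```

```bash
python3 - <<'E'
from h import *
s=log(); print(np.round(s["tool_pos"]),np.round(s["tcp_rot"],1),np.round(s["joint_pos"]),s["finger_gap"])
g=(411,271.3,38)
R=Rt(210.1,30)
mv([(tcp(g,R,b),R) for b in (-71,19)])
E
```

```text
[392. 302.  98.] [-1.498e+02 -1.000e-01 -1.499e+02] [ 53.   8. 100. -28.  85. -61.] 44.191685808774764
dp [-0.003, -0.007, -0.006] ang [-0.0011, -0.0005, 0.0005]
dp [-0.004, -0.006, 0.444] ang [-0.0011, -0.0005, 0.0005]
```

```bash
cat > kin.py <<'E'
from h import *
import json
from scipy.optimize import least_squares
R=lambda a,x:Ro.from_euler(a,x,degrees=True)
D=[json.loads(l) for l in open("log.jsonl")]
def ori(q,s4,s6): return R('z',q[0])*R('y',q[1]+q[2])*R('z',s4*q[3])*R('y',q[4])*R('z',s6*q[5])
best=None
for s4 in(1,-1):
  for s6 in(1,-1):
    Rs=[ori(d["joint_pos"],s4,s6) for d in D]; T=[Ro.from_euler('xyz',d["tcp_rot"],degrees=True) for d in D]
    C=[(a.inv()*b) for a,b in zip(Rs,T)]; e=max((C[0].inv()*c).magnitude() for c in C)
    if best is None or e<best[0]: best=(e,s4,s6,C[0])
_,s4,s6,C=best
def fk(q,v):
    e,d1,a1,L2,a3,L4,a5,d6=v; A=R('y',q[1]+q[2]); W=A*R('z',s4*q[3])*R('y',q[4])
    p=np.array([a1,e,d1])+R('y',q[1]).apply([0,0,L2])+A.apply([a3,0,L4])+W.apply([a5,0,d6])
    return R('z',q[0]).apply(p), ori(q,s4,s6)*C
x0=[50,300,0,450,0,420,0,250]
f=lambda v:np.concatenate([fk(d["joint_pos"],v)[0]-d["tool_pos"] for d in D]+[0.02*(v-x0)])
v=least_squares(f,x0).x
lo=np.array([-169,-51,1.3,-76.6,0,-152]);hi=np.array([169,129,143,256,156,152])
def ik(p,Rg,q0):
    r=lambda q:np.concatenate([(fk(q,v)[0]-p)/5,(Rg.inv()*fk(q,v)[1]).as_rotvec(degrees=True)/2])
    s=least_squares(r,np.clip(q0,lo+1,hi-1),bounds=(lo,hi)); return s.x,np.abs(s.fun).max()
E
python3 - <<'E'
from kin import *
print("ori err deg",np.degrees(best[0]),s4,s6,np.round(v),np.round(np.abs(f(v)[:3*len(D)]).max(),2))
bowl=np.array([664,-216,0])
for name,phi,leans in (("in, end right",180,(30,0,-30,-60,-65)),("in, end left",180,(-30,0,30,60,65))):
  for dy in (-18,-9,0):
    q=np.array(D[-1]["joint_pos"]); out=[]
    for L in leans:
        ph=phi+dy; u=np.array([np.cos(np.radians(dy)),np.sin(np.radians(dy)),0])
        g=bowl-u*(172+10)+[0,0,140]; Rr=Rt(ph,L)
        q,e=ik(tcp(g,Rr),Rr,q); out.append((L,np.round(q).astype(int).tolist(),round(e,2)))
    print(name,dy,*out,sep="\n ")
E
```

```text
ori err deg 6.229677766785575e-14 1 1 [ 51. 318.  -1. 369.  62. 552.  -2. 404.] 0.16
in, end right
 -18
 (30, [-3, 5, 101, -29, 83, -69], np.float64(0.0))
 (0, [-24, -3, 103, 0, 80, -96], np.float64(0.0))
 (-30, [-44, 5, 101, 27, 88, -120], np.float64(0.0))
 (-60, [-56, 25, 94, 45, 103, -135], np.float64(0.0))
 (-65, [-57, 29, 92, 47, 106, -136], np.float64(0.0))
in, end right
 -9
 (30, [-5, 0, 107, -31, 78, -79], np.float64(0.0))
 (0, [-27, -3, 103, 0, 79, -108], np.float64(0.0))
 (-30, [-45, 11, 94, 24, 93, -128], np.float64(0.0))
 (-60, [-55, 33, 83, 40, 110, -138], np.float64(0.0))
 (-65, [-55, 37, 81, 43, 113, -138], np.float64(0.0))
in, end right
 0
 (30, [-9, -5, 111, -31, 72, -89], np.float64(0.0))
 (0, [-30, -1, 102, 0, 79, -120], np.float64(0.0))
 (-30, [-45, 17, 87, 21, 97, -136], np.float64(0.0))
 (-60, [-53, 41, 72, 36, 117, -141], np.float64(0.0))
 (-65, [-54, 45, 69, 38, 120, -141], np.float64(0.0))
in, end left
 -18
 (-30, [-44, 5, 101, 27, 88, -120], np.float64(0.0))
 (0, [-24, -3, 103, 0, 80, -96], np.float64(0.0))
 (30, [-3, 5, 101, -29, 83, -69], np.float64(0.0))
 (60, [10, 25, 94, -50, 97, -51], np.float64(0.0))
 (65, [11, 29, 92, -53, 99, -49], np.float64(0.0))
in, end left
 -9
 (-30, [-45, 11, 94, 24, 93, -128], np.float64(0.0))
 (0, [-27, -3, 103, 0, 79, -108], np.float64(0.0))
 (30, [-5, 0, 107, -31, 78, -79], np.float64(0.0))
 (60, [10, 17, 104, -55, 89, -54], np.float64(0.0))
 (65, [11, 21, 103, -58, 91, -51], np.float64(0.0))
in, end left
 0
 (-30, [-45, 17, 87, 21, 97, -136], np.float64(0.0))
 (0, [-30, -1, 102, 0, 79, -120], np.float64(0.0))
 (30, [-9, -5, 111, -31, 72, -89], np.float64(0.0))
 (60, [8, 9, 113, -61, 80, -58], np.float64(0.0))
 (65, [10, 13, 113, -64, 83, -54], np.float64(0.0))
```

>>> step_arm(
  newtons=100,
  targets=[
    {"dp": [-0.003,-0.007,0.08],"angular": [-0.001,0,0],"fingers": 0.48},
    {"dp": [-0.003,-0.007,0.18],"angular": [-0.001,0,0],"fingers": 0.48},
    {"dp": [-0.003,-0.007,0.28],"angular": [-0.001,0,0],"fingers": 0.48},
    {"dp": [-0.004,-0.006,0.37],"angular": [-0.001,0,0],"fingers": 0.48},
    {"dp": [-0.004,-0.006,0.42],"angular": [-0.001,0,0],"fingers": 0.48},
    {"dp": [-0.004,-0.006,0.444],"angular": [-0.001,0,0],"fingers": 0.48},
    {"dp": [-0.004,-0.006,0.444],"angular": [-0.001,0,0],"fingers": 0.48},
    {"dp": [-0.004,-0.006,0.444],"angular": [-0.001,0,0],"fingers": 0.48},
  ],
)

```text
time: 8.35
tool_pos: [416.5, 264.2, 23.3]
tcp_rot: [-150.1, 0.1, -149.9]
ft_force: [0.0, 0.3, -0.1]
finger_gap: 44.3
grip_force: 0.0
```

```bash
python3 - <<'E'
from h import *
s=log(); print(np.round(s["tool_pos"],1),np.round(s["tcp_rot"],1),s["finger_gap"],s["ft_force"])
mv([(tcp((411,271.3,38),Rt(210.1,30)),Rt(210.1,30))])
im=snapshot("wrist"); cv2.imwrite("pics/w3.png",cv2.resize(im[150:400,150:550],(800,500)))
E
```

```text
[416.5 264.2  23.3] [-1.501e+02  1.000e-01 -1.499e+02] 44.32563232619516 [ 0.03029108  0.30515659 -0.14950307]
dp [0.006, 0.002, 0.009] ang [0.0008, 0.0004, 0.0]
```

View pics/w3.png

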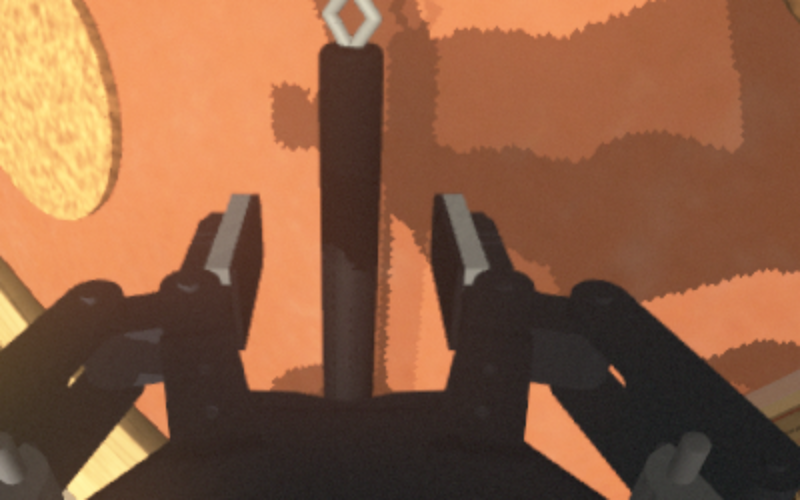

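The handle is centred between the pads, so I'll close.

>>> step_arm(
  newtons=100,
  targets=[
    {"dp": [0,0,0.005],"angular": [0,0,0],"fingers": 0.6},
    {"dp": [0,0,0.005],"angular": [0,0,0],"fingers": 0.7},
    {"dp": [0,0,0.005],"angular": [0,0,0],"fingers": 0.76},
    {"dp": [0,0,0.005],"angular": [0,0,0],"fingers": 0.8},
    {"dp": [0,0,0.005],"angular": [0,0,0],"fingers": 0.85},
    {"dp": [0,0,0.005],"angular": [0,0,0],"fingers": 1},
    {"dp": [0,0,0.005],"angular": [0,0,0],"fingers": 1},
    {"dp": [0,0,0.005],"angular": [0,0,0],"fingers": 1},
  ],
)

```text
time: 9.4
tool_pos: [416.5, 263.1, 21.9]
tcp_rot: [-150.1, 0.0, -149.9]
ft_force: [-1.0, 0.6, 0.5]
finger_gap: 0.3
grip_force: 0.0
```

```bash
python3 - <<'E'
from h import *
s=log(); print(np.round(s["tool_pos"],1),np.round(s["tcp_rot"],1),s["finger_gap"],s["grip_force"],s["ft_force"])
p=np.array(s["tool_pos"]);R=Ro.from_euler('xyz',s["tcp_rot"],degrees=True)
gp=p-R.apply([0,0,19]); print("grasp pt",gp)
# lift to h=145 straight, then swing
mv([(p+[0,0,107],R),(p+[0,0,54],R)])
E
```

```text
[416.5 263.1  21.9] [-150.1    0.  -149.9] 0.31182322203124646 0.0 [-0.98325359  0.56879848  0.51575669]
grasp pt [411.71165346 271.29737214  38.36701482]
dp [-0.0, -0.267, -0.464] ang [0.0, 0.0, 0.0]
dp [-0.0, -0.135, -0.234] ang [0.0, 0.0, 0.0]
```

The fingers shut on nothing, so I'll look.

```bash
python3 - <<'E'
from h import *
im=snapshot("wrist"); P=camera_params("wrist"); side=snapshot("side")
for q in pinpoint("side","pan_grip")[:2]+pinpoint("side","pan_centre")[:1]: print(q["at"],round(q["conf"],2))
a=cv2.resize(im[150:400,170:530],(720,500)); b=cv2.resize(side[180:300,130:300],(710,500))
cv2.imwrite("pics/w4.png",cv2.resize(np.vstack([a[:320],cv2.resize(b,(720,280))]),(720,600)))
E
```

```text
[203.8, 232.3] 0.5
```

View pics/w4.png

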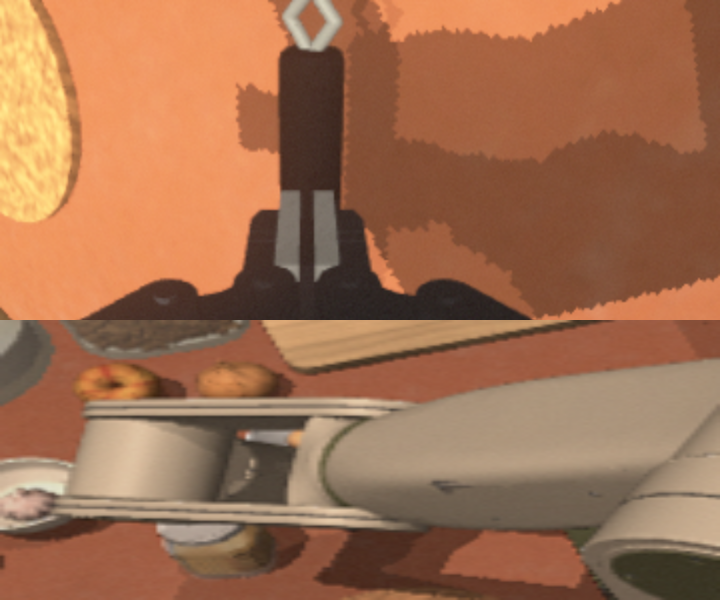

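```bash
python3 - <<'E'
from h import *
P=camera_params("wrist"); s=sense(); print(P["cx"],P["cy"],P["vfov"],s["time"],s["finger_gap"],s["grip_force"],np.round(s["ft_force"],1))
R=Ro.from_euler('xyz',s["tcp_rot"],degrees=True); p=np.array(s["tool_pos"])
f=200/np.tan(np.radians(P["vfov"]/2))
def proj(X):
    x=np.array(P["R"])@X+P["t"]; r=np.hypot(x[0],x[1]); a=np.arctan2(r,x[2]); return np.round([P["cx"]+f*a*x[0]/r,P["cy"]+f*a*x[1]/r,np.linalg.norm(x)])
for o in ((0,0,0),(11,0,0),(11,0,-19),(11,0,-38)): print("tool",o,proj(p+R.apply(o)))
u=np.array([np.cos(np.radians(30.1)),np.sin(np.radians(30.1)),0]); c=np.array([560,357.5,0])
for z in (38,28,18,8):
  for d in (214,180): 
    w=[proj(c-u*d+[0,0,z]+9*R.apply([0,k,0])) for k in(-1,1)]; print(z,d,proj(c-u*d+[0,0,z]),"width",round(float(np.hypot(*(w[0]-w[1])[:2])),1))
E
```

```text
322.9946991288876 199.53598492579385 65.70646984690485 9.6 0.11612735355678892 0.0 [ 0.4 -0.7  0.2]
tool (0, 0, 0) [322. 231. 199.]
tool (11, 0, 0) [322. 215. 195.]
tool (11, 0, -19) [322. 227. 177.]
tool (11, 0, -38) [322. 241. 160.]
38 214 [322. 173. 167.] width 33.0
38 180 [322. 231. 178.] width 31.0
28 214 [331. 169. 176.] width 32.0
28 180 [331. 225. 186.] width 30.0
18 214 [339. 166. 184.] width 30.0
18 180 [338. 219. 194.] width 29.0
8 214 [346. 163. 193.] width 29.0
8 180 [345. 214. 203.] width 27.0
```

The handle is where I measured it. The fingertips, though, show at rows 245–258 in three pictures, which puts the real tips about 40 mm short of the nominal TCP, so the pads shut above the handle. I'll open and go deeper in small steps while watching the force.

>>> step_arm(
  targets=[
    {"dp": [0,0,0],"angular": [0,0,0],"fingers": 0.48},
    {"dp": [0,0,0],"angular": [0,0,0],"fingers": 0.48},
    {"dp": [0,0,0],"angular": [0,0,0],"fingers": 0.48},
    {"dp": [0,0,0],"angular": [0,0,0],"fingers": 0.48},
    {"dp": [0,0,0.015],"angular": [0,0,0],"fingers": 0.48},
    {"dp": [0,0,0.03],"angular": [0,0,0],"fingers": 0.48},
    {"dp": [0,0,0.045],"angular": [0,0,0],"fingers": 0.48},
    {"dp": [0,0,0.06],"angular": [0,0,0],"fingers": 0.48},
  ],
)

```text
time: 10.6
tool_pos: [419.5, 257.7, 11.2]
tcp_rot: [-150.1, -0.0, -149.9]
ft_force: [0.7, -0.4, -0.3]
finger_gap: 44.7
grip_force: 0.0
```

>>> step_arm(
  targets=[
    {"dp": [0,0,0.005],"angular": [0,0,0],"fingers": 0.48},
    {"dp": [0,0,0.01],"angular": [0,0,0],"fingers": 0.48},
    {"dp": [0,0,0.015],"angular": [0,0,0],"fingers": 0.48},
    {"dp": [0,0,0.02],"angular": [0,0,0],"fingers": 0.48},
    {"dp": [0,0,0.025],"angular": [0,0,0],"fingers": 0.48},
    {"dp": [0,0,0.03],"angular": [0,0,0],"fingers": 0.48},
    {"dp": [0,0,0.035],"angular": [0,0,0],"fingers": 0.48},
    {"dp": [0,0,0.035],"angular": [0,0,0],"fingers": 0.48},
  ],
)

```text
time: 11.6
tool_pos: [421.1, 254.8, 5.3]
tcp_rot: [-150.1, -0.0, -149.9]
ft_force: [-1.0, -0.5, 0.5]
finger_gap: 44.6
grip_force: 0.0
```

>>> step_arm(
  targets=[
    {"dp": [0,0,0.012],"angular": [0,0,0],"fingers": 0.48},
    {"dp": [0,0,0.024],"angular": [0,0,0],"fingers": 0.48},
    {"dp": [0,0,0.036],"angular": [0,0,0],"fingers": 0.48},
    {"dp": [0,0,0.048],"angular": [0,0,0],"fingers": 0.48},
    {"dp": [0,0,0.06],"angular": [0,0,0],"fingers": 0.48},
    {"dp": [0,0,0.07],"angular": [0,0,0],"fingers": 0.48},
    {"dp": [0,0,0.075],"angular": [0,0,0],"fingers": 0.48},
    {"dp": [0,0,0.075],"angular": [0,0,0],"fingers": 0.48},
  ],
)

```text
time: 12.6
tool_pos: [424.9, 248.3, -7.7]
tcp_rot: [-150.1, -0.0, -149.9]
ft_force: [1.3, 0.3, 0.1]
finger_gap: 44.3
grip_force: 0.0
```

>>> step_arm(
  newtons=100,
  targets=[
    {"dp": [0,0,0.01],"angular": [0,0,0],"fingers": 0.48},
    {"dp": [0,0,0.02],"angular": [0,0,0],"fingers": 0.55},
    {"dp": [0,0,0.02],"angular": [0,0,0],"fingers": 0.65},
    {"dp": [0,0,0.02],"angular": [0,0,0],"fingers": 0.72},
    {"dp": [0,0,0.02],"angular": [0,0,0],"fingers": 0.76},
    {"dp": [0,0,0.02],"angular": [0,0,0],"fingers": 0.8},
    {"dp": [0,0,0.02],"angular": [0,0,0],"fingers": 1},
    {"dp": [0,0,0.02],"angular": [0,0,0],"fingers": 1},
  ],
)

```text
time: 13.6
tool_pos: [425.9, 246.7, -11.0]
tcp_rot: [-150.1, 0.0, -149.9]
ft_force: [-0.7, 0.0, 1.4]
finger_gap: 15.4
grip_force: 97.5
```

```bash
python3 - <<'E'
from kin import *
s=log(); print(np.round(s["tool_pos"],1),np.round(s["tcp_rot"],1),s["finger_gap"],s["grip_force"],np.round(s["ft_force"],1),s["time"])
p=np.array(s["tool_pos"]);R=Ro.from_euler('xyz',s["tcp_rot"],degrees=True)
h=R.inv().apply(np.array([411.2,271.3,38])-p); print("handle in tool",h)
mv([(p+[0,0,107],R),(p+[0,0,54],R)])
E
```

```text
[425.9 246.7 -11. ] [-150.1    0.  -149.9] 15.390903708767732 97.54215359687805 [-0.7  0.   1.4] 13.6
handle in tool [  0.42156231   0.40948314 -56.77628662]
dp [-0.0, -0.267, -0.464] ang [0.0, 0.0, 0.0]
dp [-0.0, -0.135, -0.234] ang [0.0, 0.0, 0.0]
```

Gripped on the handle. Next is a level lift, with a planner that prints smooth rows.

```bash
cat > plan.py <<'E'
from kin import *
B=57
def rows(g1,y1,l1,g0=None,ease=True,gr=1.0,n=8):
    """from current pose to grasp point g1, pan yaw y1, lean l1"""
    s=sense(); p0=np.array(s["tool_pos"]); R0=Ro.from_euler('xyz',s["tcp_rot"],degrees=True)
    m=R0.as_matrix(); y0=np.degrees(np.arctan2(-m[1,0],-m[0,0])); l0=np.degrees(np.arctan2(m[2,1],-m[2,2])); 
    l0=-l0 if abs((Rt(y0+180,l0).inv()*R0).magnitude())>abs((Rt(y0+180,-l0).inv()*R0).magnitude()) else l0
    g0=p0-R0.apply([0,0,B]); out=[]; q=np.array(s["joint_pos"])
    print("from g",np.round(g0,1),"yaw",round(y0,1),"lean",round(l0,1),"t",s["time"])
    for i in range(1,n+1):
        t=i/n; t=t*t*(3-2*t) if ease else t
        g=g0+t*(np.array(g1)-g0); R_=Rt(180+y0+t*(y1-y0),l0+t*(l1-l0)); p=tcp(g,R_,B)
        dp=R0.inv().apply(p-p0)/200; a=(R0.inv()*R_).as_rotvec(degrees=True)/180
        qn,e=ik(p,R_,q); out.append((np.abs(qn-q).max(),e)); q=qn
        print('{"dp": %s, "angular": %s, "fingers": 1},'%(np.round(dp,3).tolist(),np.round(a,4).tolist()))
    print("q end",np.round(q),"max dq/row",round(max(o[0] for o in out),1),"ikerr",round(max(o[1] for o in out),2))
E
python3 -c "
from plan import *
rows((411.2,271.3,145),30.1,30)"
```

```text
from g [411.7 271.3  38.4] yaw 30.1 lean 29.9 t 13.6
{"dp": [0.0, -0.011, -0.02], "angular": [0.0, 0.0, -0.0], "fingers": 1},
{"dp": [0.0, -0.041, -0.072], "angular": [0.0001, 0.0001, -0.0], "fingers": 1},
{"dp": [0.001, -0.084, -0.146], "angular": [0.0002, 0.0001, 0.0], "fingers": 1},
{"dp": [0.001, -0.133, -0.231], "angular": [0.0003, 0.0001, 0.0], "fingers": 1},
{"dp": [0.001, -0.181, -0.316], "angular": [0.0004, 0.0001, 0.0], "fingers": 1},
{"dp": [0.002, -0.224, -0.39], "angular": [0.0005, 0.0001, 0.0], "fingers": 1},
{"dp": [0.002, -0.254, -0.443], "angular": [0.0006, 0.0001, 0.0001], "fingers": 1},
{"dp": [0.002, -0.265, -0.463], "angular": [0.0006, 0.0001, 0.0001], "fingers": 1},
q end [ 47.   4. 105. -29.  81. -66.] max dq/row 1.9 ikerr 0.0
```

>>> step_arm(
  targets=[
    {"dp": [0,-0.011,-0.02],"angular": [0,0,0],"fingers": 1},
    {"dp": [0,-0.041,-0.072],"angular": [0,0,0],"fingers": 1},
    {"dp": [0,-0.084,-0.146],"angular": [0,0,0],"fingers": 1},
    {"dp": [0,-0.133,-0.231],"angular": [0,0,0],"fingers": 1},
    {"dp": [0,-0.181,-0.316],"angular": [0,0,0],"fingers": 1},
    {"dp": [0,-0.224,-0.39],"angular": [0,0,0],"fingers": 1},
    {"dp": [0,-0.254,-0.443],"angular": [0,0,0],"fingers": 1},
    {"dp": [0,-0.265,-0.463],"angular": [0,0,0],"fingers": 1},
  ],
)

```text
time: 14.6
tool_pos: [426.2, 247.2, 96.6]
tcp_rot: [-150.1, 0.1, -149.9]
ft_force: [-0.1, -1.1, -2.1]
finger_gap: 15.3
grip_force: 97.8
```

```bash
python3 -c "
from plan import *
im=snapshot('wrist'); sd=snapshot('side')
a=cv2.resize(im[150:400,170:530],(576,400)); b=cv2.resize(sd[150:300,100:300],(533,400))
cv2.imwrite('pics/lift.png',cv2.resize(np.hstack([a,b]),(800,289)))
s=sense(); print(s['finger_gap'],s['grip_force'],np.round(s['ft_force'],1),np.round(s['wrist_torque'],2))
rows((415,111,145),10,30)"
```

```text
15.494540822414098 97.80608296394348 [-0.   0.5 -2.2] [0.19 0.48 0.02]
from g [411.7 271.6 145.3] yaw 30.1 lean 29.9 t 14.7
{"dp": [0.019, -0.026, 0.015], "angular": [0.0, 0.0025, 0.0041], "fingers": 1},
{"dp": [0.069, -0.095, 0.055], "angular": [0.0001, 0.0088, 0.0151], "fingers": 1},
{"dp": [0.139, -0.192, 0.111], "angular": [0.0002, 0.0178, 0.0306], "fingers": 1},
{"dp": [0.219, -0.303, 0.175], "angular": [0.0004, 0.028, 0.0484], "fingers": 1},
{"dp": [0.299, -0.413, 0.238], "angular": [0.0005, 0.0383, 0.0661], "fingers": 1},
{"dp": [0.369, -0.509, 0.293], "angular": [0.0006, 0.0472, 0.0816], "fingers": 1},
{"dp": [0.419, -0.576, 0.332], "angular": [0.0007, 0.0535, 0.0926], "fingers": 1},
{"dp": [0.438, -0.602, 0.347], "angular": [0.0007, 0.0559, 0.0968], "fingers": 1},
q end [ 30.  -4. 114. -28.  83. -63.] max dq/row 3.2 ikerr 0.0
```

View pics/lift.png

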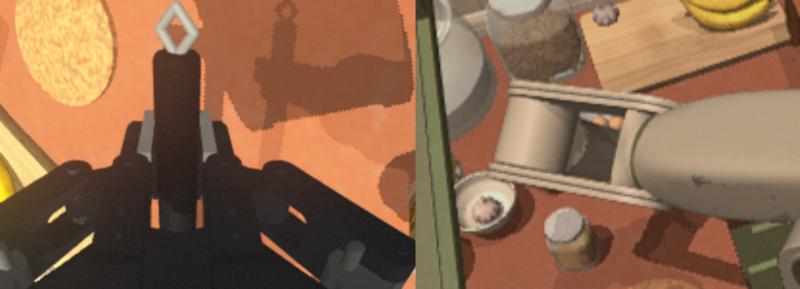

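The pan is off the worktop, held in both pads, and the nuts are visible in it at (605,122) of the composite. I'll carry on.

>>> step_arm(
  targets=[
    {"dp": [0.019,-0.026,0.015],"angular": [0,0.0025,0.004],"fingers": 1},
    {"dp": [0.069,-0.095,0.055],"angular": [0,0.009,0.015],"fingers": 1},
    {"dp": [0.139,-0.192,0.111],"angular": [0,0.018,0.0306],"fingers": 1},
    {"dp": [0.219,-0.303,0.175],"angular": [0,0.028,0.0484],"fingers": 1},
    {"dp": [0.299,-0.413,0.238],"angular": [0.0005,0.0383,0.0661],"fingers": 1},
    {"dp": [0.369,-0.509,0.293],"angular": [0.0006,0.0472,0.0816],"fingers": 1},
    {"dp": [0.419,-0.576,0.332],"angular": [0.0007,0.0535,0.0926],"fingers": 1},
    {"dp": [0.438,-0.602,0.347],"angular": [0.0007,0.056,0.0968],"fingers": 1},
  ],
)

```text
time: 15.7
tool_pos: [419.5, 81.3, 95.2]
tcp_rot: [-150.0, -0.1, -170.2]
ft_force: [-0.2, 0.7, -2.5]
finger_gap: 15.3
grip_force: 97.9
```

```bash
python3 -c "
from plan import *
snapshot('side'); snapshot('scene')
for c in ('side','scene'):
  for l,z in (('pan_grip',145),('pan_centre',130),('nut0_centre',135),('bowl_mouth',78)):
    for k in pinpoint(c,l)[:3]: print(c,l,round(k['conf'],2),np.round(onz(c,k['at'],z)))
rows((426,-60,145),-8,30)"
```

```text
side pan_centre 0.53 [582. 144. 130.]
side bowl_mouth 0.72 [ 649. -216.   78.]
scene pan_grip 0.77 [423. 109. 145.]
scene pan_centre 0.62 [592. 136. 130.]
scene pan_centre 0.24 [361. -28. 130.]
scene nut0_centre 0.41 [592. 123. 135.]
scene bowl_mouth 0.8 [ 677. -213.   78.]
scene bowl_mouth 0.33 [486. 400.  78.]
from g [414.8 111.2 144.8] yaw 10.0 lean 30.0 t 16.2
{"dp": [0.006, -0.032, 0.018], "angular": [-0.0, 0.002, 0.0038], "fingers": 1},
{"dp": [0.022, -0.115, 0.066], "angular": [-0.0, 0.0077, 0.0136], "fingers": 1},
{"dp": [0.044, -0.233, 0.134], "angular": [-0.0, 0.0157, 0.0275], "fingers": 1},
{"dp": [0.069, -0.368, 0.212], "angular": [-0.0, 0.0249, 0.0435], "fingers": 1},
{"dp": [0.095, -0.502, 0.289], "angular": [-0.0001, 0.0341, 0.0594], "fingers": 1},
{"dp": [0.117, -0.619, 0.357], "angular": [-0.0001, 0.0422, 0.0733], "fingers": 1},
{"dp": [0.132, -0.702, 0.404], "angular": [-0.0001, 0.0478, 0.0831], "fingers": 1},
{"dp": [0.138, -0.733, 0.422], "angular": [-0.0001, 0.05, 0.0869], "fingers": 1},
q end [  8.  -7. 116. -29.  81. -67.] max dq/row 4.2 ikerr 0.0
```

>>> step_arm(
  targets=[
    {"dp": [0.006,-0.032,0.018],"angular": [0,0.002,0.0038],"fingers": 1},
    {"dp": [0.022,-0.115,0.066],"angular": [0,0.0077,0.0136],"fingers": 1},
    {"dp": [0.044,-0.233,0.134],"angular": [0,0.0157,0.0275],"fingers": 1},
    {"dp": [0.069,-0.368,0.212],"angular": [0,0.025,0.0435],"fingers": 1},
    {"dp": [0.095,-0.502,0.289],"angular": [0,0.034,0.0594],"fingers": 1},
    {"dp": [0.117,-0.619,0.357],"angular": [0,0.042,0.0733],"fingers": 1},
    {"dp": [0.132,-0.702,0.404],"angular": [0,0.048,0.083],"fingers": 1},
    {"dp": [0.138,-0.733,0.422],"angular": [0,0.05,0.087],"fingers": 1},
  ],
)

```text
time: 17.2
tool_pos: [421.8, -89.9, 95.7]
tcp_rot: [-150.0, 0.0, 171.8]
ft_force: [0.5, 0.3, -2.1]
finger_gap: 15.1
grip_force: 97.9
```

```bash
python3 -c "
from plan import *
snapshot('side'); snapshot('scene'); rr={}
for c in ('side','scene'):
  for l,z in (('pan_centre',130),('bowl_mouth',78),('shelf_edge',212)):
    for k in pinpoint(c,l)[:1]: print(c,l,round(k['conf'],2),np.round(onz(c,k['at'],z))); rr.setdefault(l,[]).append(ray(c,k['at']))
for l in rr: 
  if len(rr[l])>1: print(l,tri(rr[l]))
snapshot('wrist'); P=camera_params('wrist')
for l,z in (('bowl_mouth',78),('shelf_edge',212)):
    for k in pinpoint('wrist',l)[:1]: print(l,round(k['conf'],2),np.round(onz('wrist',k['at'],z,P)))
rows((500,-129,142),-18,30)"
```

```text
side pan_centre 0.67 [587. -76. 130.]
side bowl_mouth 0.7 [ 655. -221.   78.]
side shelf_edge 0.91 [ 574. -198.  212.]
scene pan_centre 0.71 [608. -82. 130.]
scene bowl_mouth 0.59 [ 676. -219.   78.]
scene shelf_edge 0.81 [ 584. -209.  212.]
pan_centre (array([597.51034236, -81.57519807, 128.55935043]), [7.8, 7.8])
bowl_mouth (array([ 657.48859659, -222.7575604 ,   83.25510087]), [6.1, 6.1])
shelf_edge (array([ 586.14784677, -204.35927385,  205.5371584 ]), [5.4, 5.4])
from g [426.  -60.1 145. ] yaw -8.0 lean 30.0 t 17.75
{"dp": [-0.017, -0.01, 0.007], "angular": [-0.0, 0.0013, 0.002], "fingers": 1},
{"dp": [-0.061, -0.038, 0.025], "angular": [-0.0, 0.0044, 0.0075], "fingers": 1},
{"dp": [-0.123, -0.077, 0.05], "angular": [-0.0, 0.0088, 0.0151], "fingers": 1},
{"dp": [-0.195, -0.121, 0.079], "angular": [-0.0, 0.0139, 0.0239], "fingers": 1},
{"dp": [-0.266, -0.165, 0.108], "angular": [-0.0, 0.019, 0.0327], "fingers": 1},
{"dp": [-0.329, -0.204, 0.133], "angular": [-0.0001, 0.0234, 0.0404], "fingers": 1},
{"dp": [-0.373, -0.231, 0.15], "angular": [-0.0001, 0.0266, 0.0458], "fingers": 1},
{"dp": [-0.39, -0.241, 0.157], "angular": [-0.0001, 0.0278, 0.0479], "fingers": 1},
q end [ -2.   8. 101. -29.  81. -66.] max dq/row 2.6 ikerr 0.0
```

>>> step_arm(
  targets=[
    {"dp": [-0.017,-0.01,0.007],"angular": [0,0.0013,0.002],"fingers": 1},
    {"dp": [-0.061,-0.038,0.025],"angular": [0,0.0044,0.0075],"fingers": 1},
    {"dp": [-0.123,-0.077,0.05],"angular": [0,0.0088,0.0151],"fingers": 1},
    {"dp": [-0.195,-0.121,0.079],"angular": [0,0.014,0.024],"fingers": 1},
    {"dp": [-0.266,-0.165,0.108],"angular": [0,0.019,0.0327],"fingers": 1},
    {"dp": [-0.329,-0.204,0.133],"angular": [0,0.0234,0.0404],"fingers": 1},
    {"dp": [-0.373,-0.231,0.15],"angular": [0,0.0266,0.0458],"fingers": 1},
    {"dp": [-0.39,-0.245,0.16],"angular": [0,0.0278,0.048],"fingers": 1},
  ],
)

```text
time: 18.75
tool_pos: [491.4, -158.2, 92.3]
tcp_rot: [-150.0, -0.0, 161.9]
ft_force: [0.0, -0.4, -2.5]
finger_gap: 15.0
grip_force: 97.8
```

```bash
python3 -c "
from plan import *
snapshot('side'); im=snapshot('scene'); rr={}
for c in ('side','scene'):
  for l,z in (('pan_centre',125),('bowl_mouth',78)):
    for k in pinpoint(c,l)[:1]: print(c,l,np.round(k['at']),round(k['conf'],2),np.round(onz(c,k['at'],z)))
cv2.imwrite('pics/pre.png',cv2.resize(im[130:290,300:500],(800,600)))
rows((500,-131,140),-18,-20,ease=False)"
```

```text
side bowl_mouth [440. 174.] 0.57 [ 462. -546.   78.]
scene pan_centre [378. 205.] 0.85 [ 692. -168.  125.]
scene bowl_mouth [388. 222.] 0.57 [ 671. -223.   78.]
from g [ 499.5 -130.   141.8] yaw -18.0 lean 30.0 t 19.05
{"dp": [-0.001, 0.031, -0.0], "angular": [-0.0347, -0.0001, 0.0], "fingers": 1},
{"dp": [-0.001, 0.062, -0.004], "angular": [-0.0695, -0.0001, -0.0], "fingers": 1},
{"dp": [-0.001, 0.092, -0.011], "angular": [-0.1042, -0.0001, -0.0], "fingers": 1},
{"dp": [-0.002, 0.121, -0.022], "angular": [-0.1389, -0.0001, -0.0001], "fingers": 1},
{"dp": [-0.002, 0.149, -0.035], "angular": [-0.1737, -0.0001, -0.0001], "fingers": 1},
{"dp": [-0.003, 0.174, -0.051], "angular": [-0.2084, -0.0001, -0.0001], "fingers": 1},
{"dp": [-0.003, 0.198, -0.07], "angular": [-0.2431, -0.0001, -0.0001], "fingers": 1},
{"dp": [-0.004, 0.22, -0.092], "angular": [-0.2779, -0.0001, -0.0001], "fingers": 1},
q end [ -33.    2.  105.   20.   79. -110.] max dq/row 6.5 ikerr 0.0
```

View pics/pre.png

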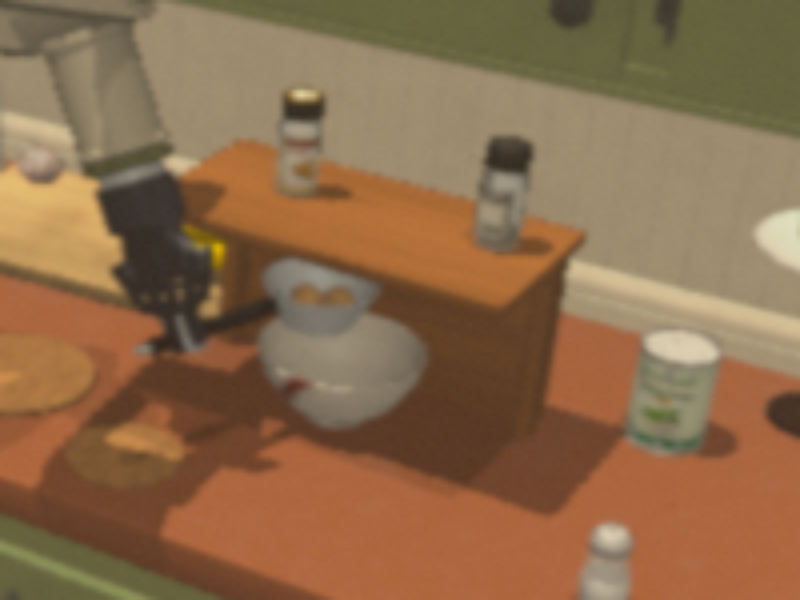

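The pan with its nuts is over the left half of the bowl, with its rim centred at crop (322,285). The bowl rim spans (258..427, 350), and there is a clear gap under the board. A quick check of the relative offset before rolling:

```bash
python3 -c "
from plan import *
a=onz('scene',(380.5,206),148);b=onz('scene',(385.5,223),78); print(a,b,'rel',a-b)"
```

```text
[ 651.03749741 -195.14596394  148.        ] [ 657.80009381 -219.44409991   78.        ] rel [-6.76259639 24.29813598 70.        ]
```

>>> step_arm(
  targets=[
    {"dp": [0,0.031,0],"angular": [-0.0347,0,0],"fingers": 1},
    {"dp": [0,0.062,-0.004],"angular": [-0.0695,0,0],"fingers": 1},
    {"dp": [-0.001,0.092,-0.011],"angular": [-0.1042,0,0],"fingers": 1},
    {"dp": [-0.002,0.121,-0.022],"angular": [-0.139,0,0],"fingers": 1},
    {"dp": [-0.002,0.149,-0.035],"angular": [-0.1737,0,0],"fingers": 1},
    {"dp": [-0.003,0.174,-0.051],"angular": [-0.2084,0,0],"fingers": 1},
    {"dp": [-0.003,0.198,-0.07],"angular": [-0.2431,0,0],"fingers": 1},
    {"dp": [-0.004,0.22,-0.092],"angular": [-0.278,0,0],"fingers": 1},
  ],
)

```text
time: 20.05
tool_pos: [506.4, -112.5, 87.0]
tcp_rot: [159.8, 0.1, 162.0]
ft_force: [-0.3, -0.2, -2.3]
finger_gap: 15.4
grip_force: 98.0
```

```bash
python3 -c "
from plan import *
s=sense();print(np.round(s['ft_force'],1),s['finger_gap'])
rows((500,-131,141),-18,-48,ease=False)"
```

```text
[-0.3 -0.2 -2.3] 15.410833214478943
from g [ 500.2 -131.2  140.5] yaw -18.0 lean -20.2 t 20.05
{"dp": [0.0, 0.017, -0.001], "angular": [-0.0193, 0.0004, 0.0001], "fingers": 1},
{"dp": [0.001, 0.035, -0.003], "angular": [-0.0387, 0.0004, 0.0001], "fingers": 1},
{"dp": [0.001, 0.052, -0.005], "angular": [-0.058, 0.0004, 0.0001], "fingers": 1},
{"dp": [0.001, 0.069, -0.009], "angular": [-0.0773, 0.0004, 0.0001], "fingers": 1},
{"dp": [0.001, 0.086, -0.014], "angular": [-0.0966, 0.0004, 0.0001], "fingers": 1},
{"dp": [0.001, 0.103, -0.02], "angular": [-0.116, 0.0004, 0.0001], "fingers": 1},
{"dp": [0.002, 0.119, -0.027], "angular": [-0.1353, 0.0004, 0.0001], "fingers": 1},
{"dp": [0.002, 0.134, -0.035], "angular": [-0.1546, 0.0004, 0.0001], "fingers": 1},
q end [ -47.   15.  102.   41.   91. -128.] max dq/row 3.0 ikerr 0.0
```

>>> step_arm(
  targets=[
    {"dp": [0,0.017,-0.001],"angular": [-0.0193,0,0],"fingers": 1},
    {"dp": [0.001,0.035,-0.003],"angular": [-0.0387,0,0],"fingers": 1},
    {"dp": [0.001,0.052,-0.005],"angular": [-0.058,0,0],"fingers": 1},
    {"dp": [0.001,0.069,-0.009],"angular": [-0.0773,0,0],"fingers": 1},
    {"dp": [0.001,0.086,-0.014],"angular": [-0.0966,0,0],"fingers": 1},
    {"dp": [0.001,0.103,-0.02],"angular": [-0.116,0,0],"fingers": 1},
    {"dp": [0.002,0.119,-0.027],"angular": [-0.1353,0,0],"fingers": 1},
    {"dp": [0.002,0.134,-0.035],"angular": [-0.1546,0,0],"fingers": 1},
  ],
)

```text
time: 21.05
tool_pos: [512.9, -90.8, 102.3]
tcp_rot: [132.1, 0.0, 162.0]
ft_force: [-0.5, 0.0, -1.4]
finger_gap: 15.0
grip_force: 98.2
```

```bash
python3 -c "
from plan import *
s=sense();print(np.round(s['ft_force'],1),s['finger_gap'])
rows((500,-131,141),-18,-67,ease=False)"
```

```text
[-0.5  0.  -1.4] 14.952940621458392
from g [ 499.8 -131.   140.5] yaw -18.0 lean -47.9 t 21.05
{"dp": [-0.0, 0.012, -0.0], "angular": [-0.0133, 0.0, 0.0], "fingers": 1},
{"dp": [-0.0, 0.024, -0.001], "angular": [-0.0266, 0.0, -0.0], "fingers": 1},
{"dp": [-0.0, 0.036, -0.003], "angular": [-0.0398, 0.0, -0.0], "fingers": 1},
{"dp": [-0.0, 0.048, -0.005], "angular": [-0.0531, 0.0001, -0.0], "fingers": 1},
{"dp": [-0.001, 0.06, -0.007], "angular": [-0.0664, 0.0001, -0.0], "fingers": 1},
{"dp": [-0.001, 0.072, -0.01], "angular": [-0.0797, 0.0001, -0.0], "fingers": 1},
{"dp": [-0.001, 0.084, -0.013], "angular": [-0.0929, 0.0001, -0.0], "fingers": 1},
{"dp": [-0.001, 0.096, -0.017], "angular": [-0.1062, 0.0001, -0.0], "fingers": 1},
q end [ -52.   28.   97.   51.  102. -136.] max dq/row 1.7 ikerr 0.0
```

>>> step_arm(
  targets=[
    {"dp": [0,0.012,0],"angular": [-0.0133,0,0],"fingers": 1},
    {"dp": [0,0.024,-0.001],"angular": [-0.0266,0,0],"fingers": 1},
    {"dp": [0,0.036,-0.003],"angular": [-0.04,0,0],"fingers": 1},
    {"dp": [0,0.048,-0.005],"angular": [-0.053,0,0],"fingers": 1},
    {"dp": [0,0.06,-0.007],"angular": [-0.0664,0,0],"fingers": 1},
    {"dp": [-0.001,0.072,-0.01],"angular": [-0.08,0,0],"fingers": 1},
    {"dp": [-0.001,0.084,-0.013],"angular": [-0.093,0,0],"fingers": 1},
    {"dp": [-0.001,0.096,-0.017],"angular": [-0.106,0,0],"fingers": 1},
  ],
)

```text
time: 22.05
tool_pos: [516.5, -81.2, 118.8]
tcp_rot: [112.9, 0.0, 161.9]
ft_force: [-1.0, 0.5, -1.9]
finger_gap: 15.3
grip_force: 98.2
```

```bash
python3 -c "
from plan import *
s=sense();print(np.round(s['ft_force'],1),s['finger_gap'],s['joint_pos'])
for c in ('scene','wrist'):
  snapshot(c); P=camera_params(c)
  for l,z in (('nut0_centre',40),('bowl_mouth',78),('pan_centre',140)):
    for k in pinpoint(c,l)[:4]: print(c,l,np.round(k['at']),round(k['conf'],2),np.round(onz(c,k['at'],z,P)))
"
```

```text
[-1.   0.5 -1.9] 15.30612840932363 [ -52.33077335   27.79333966   97.25641524   50.99348722  101.59367059
 -136.3186809 ]
scene bowl_mouth [388. 224.] 0.55 [ 659. -230.   78.]
scene pan_centre [378. 203.] 0.57 [ 679. -171.  140.]
wrist bowl_mouth [326. 288.] 0.54 [663. -22.  78.]
wrist bowl_mouth [384.  13.] 0.36 [401. 327.  78.]
```

>>> step_arm(
  targets=[
    {"dp": [0,0.01,-0.001],"angular": [-0.0111,0,0],"fingers": 1},
    {"dp": [0,0.02,-0.002],"angular": [-0.022,0,0],"fingers": 1},
    {"dp": [0,0.03,-0.003],"angular": [-0.033,0,0],"fingers": 1},
    {"dp": [0,0.03,-0.003],"angular": [-0.033,0,0],"fingers": 1},
    {"dp": [0,0.03,-0.003],"angular": [-0.033,0,0],"fingers": 1},
    {"dp": [0,0.03,-0.003],"angular": [-0.033,0,0],"fingers": 1},
    {"dp": [0,0.03,-0.003],"angular": [-0.033,0,0],"fingers": 1},
    {"dp": [0,0.03,-0.003],"angular": [-0.033,0,0],"fingers": 1},
  ],
)

```text
time: 23.45
tool_pos: [517.1, -79.5, 124.6]
tcp_rot: [107.1, 0.0, 161.9]
ft_force: [0.4, 0.4, -1.9]
finger_gap: 14.8
grip_force: 98.1
```

```bash
python3 -c "
from plan import *
F=[]
for i in range(16): snapshot('scene'); F.append(sense()['ft_force'])
F=np.array(F); print(F.mean(0),F.std(0)/4)
for k in masks_of('scene','pan_centre')[:2]: print('pan',k['conf'],k['at'],k['pixels'].sum())
for k in masks_of('scene','nut0_centre')[:3]: print('nut',k['conf'],k['at'],k['pixels'].sum())
rows((500,-131,141),-18,-20)
"
```

```text
[ 0.09500259 -0.07817176 -1.51196157] [0.08341249 0.11792864 0.12936472]
nut 0.59 [348.5, 216.7] 159
from g [ 500.2 -131.3  141.2] yaw -18.1 lean -72.9 t 24.35
{"dp": [0.0, -0.011, -0.0], "angular": [0.0126, 0.0, 0.0], "fingers": 1},
{"dp": [0.0, -0.041, -0.003], "angular": [0.0459, 0.0001, -0.0], "fingers": 1},
{"dp": [0.0, -0.082, -0.012], "angular": [0.0929, 0.0001, -0.0], "fingers": 1},
{"dp": [0.001, -0.127, -0.029], "angular": [0.1469, 0.0002, -0.0001], "fingers": 1},
{"dp": [0.001, -0.169, -0.054], "angular": [0.2008, 0.0002, -0.0001], "fingers": 1},
{"dp": [0.001, -0.201, -0.081], "angular": [0.2478, 0.0002, -0.0002], "fingers": 1},
{"dp": [0.001, -0.221, -0.103], "angular": [0.2811, 0.0003, -0.0002], "fingers": 1},
{"dp": [0.001, -0.228, -0.112], "angular": [0.2937, 0.0003, -0.0002], "fingers": 1},
q end [ -33.    1.  105.   20.   79. -110.] max dq/row 6.5 ikerr 0.0
```

The averaged load of 1.5 N matches the empty pan. I'll roll back.

>>> step_arm(
  targets=[
    {"dp": [0,-0.011,0],"angular": [0.0126,0,0],"fingers": 1},
    {"dp": [0,-0.041,-0.003],"angular": [0.046,0,0],"fingers": 1},
    {"dp": [0,-0.082,-0.012],"angular": [0.093,0,0],"fingers": 1},
    {"dp": [0.001,-0.127,-0.029],"angular": [0.147,0,0],"fingers": 1},
    {"dp": [0.001,-0.169,-0.054],"angular": [0.2008,0,0],"fingers": 1},
    {"dp": [0.001,-0.201,-0.081],"angular": [0.2478,0,0],"fingers": 1},
    {"dp": [0.001,-0.221,-0.103],"angular": [0.281,0,0],"fingers": 1},
    {"dp": [0.001,-0.228,-0.112],"angular": [0.2937,0,0],"fingers": 1},
  ],
)

```text
time: 25.35
tool_pos: [506.7, -112.0, 88.9]
tcp_rot: [160.1, 0.2, 162.1]
ft_force: [-0.1, 0.1, -0.8]
finger_gap: 15.2
grip_force: 97.9
```

```bash
python3 -c "
from plan import *
rows((500,-131,141),-18,30)
"
```

```text
from g [ 500.6 -130.4  142.5] yaw -17.9 lean -19.9 t 25.35
{"dp": [0.001, -0.011, 0.0], "angular": [0.0119, 0.0009, 0.0003], "fingers": 1},
{"dp": [0.001, -0.04, -0.002], "angular": [0.0433, 0.0009, 0.0003], "fingers": 1},
{"dp": [0.001, -0.079, -0.009], "angular": [0.0877, 0.0009, 0.0003], "fingers": 1},
{"dp": [0.002, -0.123, -0.024], "angular": [0.1385, 0.0009, 0.0003], "fingers": 1},
{"dp": [0.002, -0.164, -0.045], "angular": [0.1894, 0.0009, 0.0002], "fingers": 1},
{"dp": [0.003, -0.196, -0.069], "angular": [0.2337, 0.001, 0.0002], "fingers": 1},
{"dp": [0.003, -0.217, -0.088], "angular": [0.2651, 0.001, 0.0002], "fingers": 1},
{"dp": [0.003, -0.224, -0.096], "angular": [0.277, 0.001, 0.0002], "fingers": 1},
q end [ -2.   8. 101. -29.  81. -66.] max dq/row 9.4 ikerr 0.0
```

>>> step_arm(
  targets=[
    {"dp": [0,-0.011,0],"angular": [0.012,0,0],"fingers": 1},
    {"dp": [0.001,-0.04,-0.002],"angular": [0.0433,0.0005,0],"fingers": 1},
    {"dp": [0.001,-0.079,-0.009],"angular": [0.0877,0.0009,0],"fingers": 1},
    {"dp": [0.002,-0.123,-0.024],"angular": [0.1385,0.0009,0],"fingers": 1},
    {"dp": [0.002,-0.164,-0.045],"angular": [0.1894,0.0009,0],"fingers": 1},
    {"dp": [0.003,-0.196,-0.069],"angular": [0.2337,0.001,0],"fingers": 1},
    {"dp": [0.003,-0.217,-0.088],"angular": [0.265,0.001,0],"fingers": 1},
    {"dp": [0.003,-0.224,-0.096],"angular": [0.277,0.001,0],"fingers": 1},
  ],
)

```text
time: 26.35
tool_pos: [489.6, -158.0, 88.7]
tcp_rot: [-150.1, -0.4, 162.0]
ft_force: [-0.8, -0.4, -1.6]
finger_gap: 14.9
grip_force: 97.9
```

```bash
python3 -c "
from plan import *
rows((426,-50,145),-8,30)
"
```

```text
from g [ 498.7 -131.   138.1] yaw -18.0 lean 29.9 t 26.35
{"dp": [0.018, 0.009, -0.007], "angular": [0.0, -0.0029, -0.0011], "fingers": 1},
{"dp": [0.068, 0.034, -0.026], "angular": [0.0001, -0.006, -0.0066], "fingers": 1},
{"dp": [0.14, 0.07, -0.052], "angular": [0.0002, -0.0105, -0.0143], "fingers": 1},
{"dp": [0.222, 0.111, -0.082], "angular": [0.0002, -0.0156, -0.0231], "fingers": 1},
{"dp": [0.304, 0.151, -0.112], "angular": [0.0003, -0.0207, -0.032], "fingers": 1},
{"dp": [0.375, 0.187, -0.139], "angular": [0.0004, -0.0252, -0.0397], "fingers": 1},
{"dp": [0.426, 0.213, -0.157], "angular": [0.0005, -0.0283, -0.0452], "fingers": 1},
{"dp": [0.445, 0.222, -0.165], "angular": [0.0005, -0.0295, -0.0473], "fingers": 1},
q end [  9.  -6. 115. -29.  82. -66.] max dq/row 2.6 ikerr 0.0
```

>>> step_arm(
  targets=[
    {"dp": [0.018,0.009,-0.007],"angular": [0,-0.0029,-0.0011],"fingers": 1},
    {"dp": [0.068,0.034,-0.026],"angular": [0,-0.006,-0.0066],"fingers": 1},
    {"dp": [0.14,0.07,-0.052],"angular": [0,-0.0105,-0.0143],"fingers": 1},
    {"dp": [0.222,0.111,-0.082],"angular": [0,-0.0156,-0.0231],"fingers": 1},
    {"dp": [0.304,0.151,-0.112],"angular": [0,-0.0207,-0.032],"fingers": 1},
    {"dp": [0.375,0.187,-0.139],"angular": [0,-0.0252,-0.04],"fingers": 1},
    {"dp": [0.426,0.213,-0.157],"angular": [0,-0.0283,-0.0452],"fingers": 1},
    {"dp": [0.445,0.222,-0.165],"angular": [0,-0.0295,-0.0473],"fingers": 1},
  ],
)

```text
time: 27.35
tool_pos: [422.5, -78.5, 97.2]
tcp_rot: [-150.2, 0.2, 172.0]
ft_force: [0.5, 0.1, -1.8]
finger_gap: 15.1
grip_force: 98.0
```

```bash
python3 -c "
from plan import *
for c in ('scene','side','wrist'):
  snapshot(c); P=camera_params(c)
  for l,z in (('nut0_centre',40),('bowl_mouth',78),('trivet_top',8)):
    for k in pinpoint(c,l)[:4]: print(c,l,np.round(k['at']),round(k['conf'],2),np.round(onz(c,k['at'],z,P)))
rows((386,80,130),0,30)
for yw in (-28,-20,0):
  u=np.array([np.cos(np.radians(yw)),np.sin(np.radians(yw)),0]); g=np.array([538,79,48])-172*u; g[2]=48; Rr=Rt(180+yw,30)
  print(yw,g,ik(tcp(g,Rr,57),Rr,np.array([9,-6,115,-29,82,-66.])))
"
```

```text
scene bowl_mouth [386. 219.] 0.75 [ 686. -206.   78.]
scene trivet_top [301. 230.] 0.87 [528.  84.   8.]
scene trivet_top [188. 240.] 0.82 [217. 398.   8.]
scene trivet_top [330. 251.] 0.73 [462. -94.   8.]
scene trivet_top [348. 205.] 0.66 [813.  31.   8.]
side nut0_centre [345. 169.] 0.58 [ 650. -232.   40.]
side nut0_centre [278. 217.] 0.18 [517.  89.  40.]
side bowl_mouth [341. 162.] 0.55 [ 658. -218.   78.]
side trivet_top [279. 216.] 0.78 [546.  81.   8.]
side trivet_top [226. 325.] 0.69 [195. 368.   8.]
wrist trivet_top [540. 321.] 0.77 [538.  82.   8.]
wrist trivet_top [367. 241.] 0.69 [468. -88.   8.]
from g [426.7 -50.8 146.3] yaw -8.1 lean 29.9 t 27.95
{"dp": [0.013, 0.025, -0.01], "angular": [0.0, -0.0001, -0.0022], "fingers": 1},
{"dp": [0.044, 0.09, -0.037], "angular": [0.0001, -0.0026, -0.0066], "fingers": 1},
{"dp": [0.087, 0.182, -0.075], "angular": [0.0002, -0.0062, -0.0128], "fingers": 1},
{"dp": [0.138, 0.288, -0.119], "angular": [0.0004, -0.0103, -0.0199], "fingers": 1},
{"dp": [0.188, 0.394, -0.163], "angular": [0.0005, -0.0144, -0.027], "fingers": 1},
{"dp": [0.232, 0.487, -0.201], "angular": [0.0006, -0.018, -0.0333], "fingers": 1},
{"dp": [0.262, 0.553, -0.228], "angular": [0.0007, -0.0205, -0.0377], "fingers": 1},
{"dp": [0.274, 0.577, -0.239], "angular": [0.0007, -0.0215, -0.0393], "fingers": 1},
q end [ 27.  -6. 116. -27.  84. -57.] max dq/row 3.4 ikerr 0.0
-28 [386.13301403 159.7491088   48.        ] (array([ 28.59208971,  16.77981365, 102.24194121, -16.00480031,
        86.83750582, -28.82886315]), np.float64(3.943291451011987e-12))
-20 [376.37286922 137.82746465  48.        ] (array([ 29.10081426,  12.28104222, 107.66505809, -19.21893958,
        83.98256078, -34.78257576]), np.float64(3.410605131648481e-14))
0 [366.  79.  48.] (array([ 2.80250704e+01, -7.91932420e-02,  1.21115335e+02, -2.70823157e+01,
        7.58059215e+01, -5.12779152e+01]), np.float64(1.6291323845507578e-11))
```

The side camera finds a nut in the bowl and none elsewhere. On to the trivet.

```bash
python3 -c "
from plan import *
rows((368,105,125),-8,30)
"
```

```text
from g [426.7 -50.8 146.3] yaw -8.1 lean 29.9 t 27.95
{"dp": [0.018, 0.029, -0.012], "angular": [0.0, 0.0009, -0.0005], "fingers": 1},
{"dp": [0.063, 0.107, -0.043], "angular": [0.0001, 0.0009, -0.0006], "fingers": 1},
{"dp": [0.127, 0.217, -0.086], "angular": [0.0002, 0.0008, -0.0006], "fingers": 1},
{"dp": [0.201, 0.342, -0.136], "angular": [0.0004, 0.0008, -0.0007], "fingers": 1},
{"dp": [0.274, 0.468, -0.186], "angular": [0.0005, 0.0008, -0.0007], "fingers": 1},
{"dp": [0.338, 0.578, -0.23], "angular": [0.0007, 0.0007, -0.0008], "fingers": 1},
{"dp": [0.384, 0.655, -0.26], "angular": [0.0008, 0.0007, -0.0008], "fingers": 1},
{"dp": [0.401, 0.685, -0.272], "angular": [0.0008, 0.0007, -0.0008], "fingers": 1},
q end [ 29.  -2. 114. -24.  88. -48.] max dq/row 3.8 ikerr 0.0
```

>>> step_arm(
  targets=[
    {"dp": [0.018,0.029,-0.012],"angular": [0,0.0009,0],"fingers": 1},
    {"dp": [0.063,0.107,-0.043],"angular": [0,0.0009,0],"fingers": 1},
    {"dp": [0.127,0.217,-0.086],"angular": [0,0.0008,-0.0005],"fingers": 1},
    {"dp": [0.201,0.342,-0.136],"angular": [0,0.0008,-0.0007],"fingers": 1},
    {"dp": [0.274,0.468,-0.186],"angular": [0.0005,0.0008,-0.0007],"fingers": 1},
    {"dp": [0.338,0.578,-0.23],"angular": [0.0007,0.0007,-0.0008],"fingers": 1},
    {"dp": [0.384,0.655,-0.26],"angular": [0.0008,0.0007,-0.0008],"fingers": 1},
    {"dp": [0.401,0.685,-0.272],"angular": [0.0008,0.0007,-0.0008],"fingers": 1},
  ],
)

```text
time: 28.95
tool_pos: [363.6, 77.9, 75.5]
tcp_rot: [-150.0, -0.0, 172.1]
ft_force: [-0.6, -0.8, -0.3]
finger_gap: 15.0
grip_force: 98.0
```

```bash
python3 -c "
from plan import *
for c in ('scene','side'):
  snapshot(c)
  for l,z in (('pan_centre',110),('pan_grip',125)):
    for k in pinpoint(c,l)[:2]: print(c,l,np.round(k['at']),round(k['conf'],2),np.round(onz(c,k['at'],z)))
rows((368,105,52),-8,30)
"
```

```text
scene pan_centre [302. 205.] 0.66 [549.  93. 110.]
scene pan_centre [232. 194.] 0.27 [461. 380. 110.]
scene pan_grip [273. 216.] 0.68 [392. 119. 125.]
from g [368.1 104.7 125.2] yaw -8.0 lean 30.0 t 29.25
{"dp": [0.0, 0.008, 0.014], "angular": [0.0, 0.0002, -0.0001], "fingers": 1},
{"dp": [0.0, 0.029, 0.049], "angular": [0.0, 0.0002, -0.0001], "fingers": 1},
{"dp": [0.0, 0.058, 0.1], "angular": [0.0, 0.0001, -0.0001], "fingers": 1},
{"dp": [0.001, 0.092, 0.158], "angular": [0.0, 0.0001, -0.0002], "fingers": 1},
{"dp": [0.001, 0.126, 0.216], "angular": [0.0, 0.0001, -0.0002], "fingers": 1},
{"dp": [0.001, 0.156, 0.267], "angular": [0.0, 0.0001, -0.0002], "fingers": 1},
{"dp": [0.001, 0.176, 0.303], "angular": [0.0, 0.0001, -0.0002], "fingers": 1},
{"dp": [0.001, 0.184, 0.316], "angular": [0.0, 0.0001, -0.0002], "fingers": 1},
q end [ 29.   5. 116. -24.  80. -44.] max dq/row 1.5 ikerr 0.0
```

>>> step_arm(
  targets=[
    {"dp": [0,0.008,0.014],"angular": [0,0,0],"fingers": 1},
    {"dp": [0,0.029,0.049],"angular": [0,0,0],"fingers": 1},
    {"dp": [0,0.058,0.1],"angular": [0,0,0],"fingers": 1},
    {"dp": [0,0.092,0.158],"angular": [0,0,0],"fingers": 1},
    {"dp": [0,0.126,0.216],"angular": [0,0,0],"fingers": 1},
    {"dp": [0,0.156,0.267],"angular": [0,0,0],"fingers": 1},
    {"dp": [0,0.176,0.303],"angular": [0,0,0],"fingers": 1},
    {"dp": [0,0.184,0.316],"angular": [0,0,0],"fingers": 1},
  ],
)

```text
time: 30.25
tool_pos: [363.7, 77.0, 2.0]
tcp_rot: [-150.0, -0.0, 172.0]
ft_force: [0.1, 0.0, -1.0]
finger_gap: 15.1
grip_force: 98.0
```

>>> step_arm(
  targets=[
    {"dp": [0,0.0025,0.0043],"angular": [0,0,0],"fingers": 1},
    {"dp": [0,0.005,0.0087],"angular": [0,0,0],"fingers": 1},
    {"dp": [0,0.0075,0.013],"angular": [0,0,0],"fingers": 1},
    {"dp": [0,0.01,0.0173],"angular": [0,0,0],"fingers": 1},
    {"dp": [0,0.0115,0.02],"angular": [0,0,0],"fingers": 1},
    {"dp": [0,0.0125,0.0217],"angular": [0,0,0],"fingers": 1},
    {"dp": [0,0.0125,0.0217],"angular": [0,0,0],"fingers": 1},
    {"dp": [0,0.0125,0.0217],"angular": [0,0,0],"fingers": 1},
  ],
)

```text
time: 31.25
tool_pos: [364.0, 77.1, -2.4]
tcp_rot: [-150.0, 0.0, 172.0]
ft_force: [-1.7, -0.2, 0.5]
finger_gap: 15.1
grip_force: 98.1
```

```bash
python3 -c "
from plan import *
F=[]
for i in range(6): snapshot('side'); F.append(sense()['ft_force'])
print(np.mean(F,0)); s=sense(); print(np.round(s['tool_pos'],1)-tcp((0,0,0),Rt(172,30),57),s['time'],s['tcp_rot'])
for k in pinpoint('side','pan_centre')[:2]+masks_of('side','pan_centre')[:1]: print(np.round(k['at']),k['conf'],np.round(onz('side',k['at'],31)))
"
```

```text
[-1.40731061 -0.60169778  0.2955238 ]
[367.96643338 105.32263996  46.96344802] 31.55 [-1.49999562e+02  1.47560734e-02  1.72013712e+02]
[339. 173.] 0.44 [ 645. -205.   31.]
```

The pan rests on the trivet: the force rose to +0.3 N at handle height 47 mm. Releasing.

>>> step_arm(
  newtons=20,
  targets=[
    {"dp": [0,0.001,0.002],"angular": [0,0,0],"fingers": 1},
    {"dp": [0,0.001,0.002],"angular": [0,0,0],"fingers": 0.8},
    {"dp": [0,0.001,0.002],"angular": [0,0,0],"fingers": 0.75},
    {"dp": [0,0.001,0.002],"angular": [0,0,0],"fingers": 0.7},
    {"dp": [0,0.001,0.002],"angular": [0,0,0],"fingers": 0.6},
    {"dp": [0,0.001,0.002],"angular": [0,0,0],"fingers": 0.5},
    {"dp": [0,0.001,0.002],"angular": [0,0,0],"fingers": 0.45},
    {"dp": [0,0.001,0.002],"angular": [0,0,0],"fingers": 0.45},
  ],
)

```text
time: 32.65
tool_pos: [364.0, 77.2, -2.9]
tcp_rot: [-150.0, 0.0, 172.0]
ft_force: [-0.3, 0.4, -0.3]
finger_gap: 46.9
grip_force: 0.0
```

>>> step_arm(
  targets=[
    {"dp": [0,0,-0.02],"angular": [0,0,0],"fingers": 0.45},
    {"dp": [0,0,-0.06],"angular": [0,0,0],"fingers": 0.45},
    {"dp": [0,0,-0.12],"angular": [0,0,0],"fingers": 0.45},
    {"dp": [0,0,-0.2],"angular": [0,0,0],"fingers": 0.45},
    {"dp": [0,0,-0.3],"angular": [0,0,0],"fingers": 0.45},
    {"dp": [0,0,-0.42],"angular": [0,0,0],"fingers": 0.45},
    {"dp": [0,0,-0.55],"angular": [0,0,0],"fingers": 0.45},
    {"dp": [0,0,-0.65],"angular": [0,0,0],"fingers": 0.45},
  ],
)

```text
time: 33.65
tool_pos: [373.6, 142.7, 111.5]
tcp_rot: [-150.1, 0.1, 172.0]
ft_force: [-0.4, -0.0, -0.0]
finger_gap: 47.0
grip_force: 0.0
```

```bash
python3 -c "
from plan import *
for c in ('wrist','scene','side'):
  im=snapshot(c); P=camera_params(c); cv2.imwrite('pics/end_'+c+'.png',im)
  for l,z in (('pan_centre',31),('pan_grip',46),('nut0_centre',30),('bowl_mouth',78),('trivet_top',8)):
    for k in pinpoint(c,l)[:3]: print(c,l,np.round(k['at']),round(k['conf'],2),np.round(onz(c,k['at'],z,P)))
print(sense()['ft_force'],sense()['finger_gap'],sense()['time'])
im=cv2.imread('pics/end_wrist.png')
"
```

```text
wrist pan_centre [332. 333.] 0.87 [541.  86.  31.]
wrist pan_grip [322. 204.] 0.92 [378. 104.  46.]
wrist trivet_top [230. 254.] 0.8 [472. -85.   8.]
scene pan_centre [301. 220.] 0.63 [557. 104.  31.]
scene pan_grip [276. 236.] 0.94 [384. 102.  46.]
scene bowl_mouth [302. 231.] 0.55 [428.  13.  78.]
scene trivet_top [189. 240.] 0.93 [218. 394.   8.]
scene trivet_top [328. 252.] 0.83 [451. -91.   8.]
scene trivet_top [302. 227.] 0.78 [546.  92.   8.]
side pan_centre [438. 174.] 0.61 [ 499. -569.   31.]
side pan_grip [287. 247.] 0.44 [381.  99.  46.]
side nut0_centre [347. 170.] 0.48 [ 650. -241.   30.]
side bowl_mouth [340. 165.] 0.81 [ 642. -208.   78.]
side trivet_top [223. 328.] 0.91 [191. 377.   8.]
side trivet_top [324. 121.] 0.55 [ 973. -263.    8.]
[-0.44461203  0.2431757  -0.02144579] 47.086502324640264 34.55
```

```bash
python3 -c "
from h import *
w2=cv2.imread('pics/w2.png'); e=cv2.imread('pics/end_wrist.png'); sd=cv2.imread('pics/end_side.png'); s0=cv2.imread('pics/side0.png')
sat=lambda im,x,y,r:(cv2.cvtColor(im[y-r:y+r,x-r:x+r],cv2.COLOR_BGR2HSV)[...,1]>90).sum()
print('pan before/after saturated px',sat(w2,370,301,20),sat(e,332,333,20), w2[293,355],e[333,332])
h=cv2.cvtColor(sd,cv2.COLOR_BGR2HSV)[150:185,320:370]
for r in h[::2]: print(' '.join('%3d'%v for v in r[::2,1]))
for k in masks_of('side','nut0_centre')[:4]: print(k['conf'],k['at'],k['pixels'].sum())
"
```

```text
pan before/after saturated px 768 0 [125 204 247] [254 255 255]
161 156 157 159 161 159 159 158 157 157 158 161 160 155 161 161 168 169 165 158 158 172 156 178 114
160 160 161 159 156 156 157 156 161 159 156 158 163 159 170 140  97  68  93 166 158 154 152 150 142
157 156 158 159 159 156 156 159 162 157 174 138  90  73  53  56  56  55  59 115 155 149 154 150 153
159 158 157 153 175 158 161 126  88  66  59  54  58  60  57  58  56  58  59  59 131 160 156 145 144
164 159 176 129  93  74  57  56  56  57  57  57  58  59  59  61  60  60  55  58  92 146 159 162 159
101  79  60  58  59  60  56  55  56  57  55  58  58  61  59  60  62  60  61  54  58 161 148 156 152
 58  56  60  58  60  58  58  60  59  57  60  60  59  56  57  60  58  61  60  59  55 154 148 144 155
 70  60  60  57  55  55  60  57  59  59  57  56  63  58  56  58  62  60  57  56  59 156 150 160 151
117  54  55  59  58  56  58  64  85  62  59 136 134 126  56  56  56  55  58  53 101 146 152 148 150
152  64  57  59  57  53  74 140 131 131  97 131 134 136  63  57  61  58  58  57 142 153 153 141 146
146 126  58  61  60  55 107 148 129 131 130 130 131 137  63  58  58  58  56  94 153 161 154 149 151
154 164  73  56  61  57  71 130 131 136 131 135 146  77  55  59  60  58  57 164 153 152 148 151 153
153 146 159  72  60  61  59  71  78 129 133 131 136  53  58  72  43  65 149 150 154 150 150 162 167
146 152 150 165  80  54  62  60  65  72  71  86  73 134 154  60  71 153 152 152 142 143 154 163 148
156 149 150 153 162 104  67  58  58  60  66  89 161  90  63 105 151 148 159 162 164 148 148 147 150
159 151 156 158 144 146 156 109  86 110 108  89  91 110 164 159 162 104  84  77  70  76  80  95 119
163 156 147 147 154 152 158 151 148 142 156 154 156 147 163 102  74  69  71  71  74  71  73  70  71
156 158 142 142 156 158 147 152 144 156 147 165 166 156 102  68  71  70  72  72  72  71  74  72  71
```

The pan holds no nut-coloured pixels (768 before, 0 after), and the bowl shows a cluster about the size of three nuts. Handing in.

```bash
python3 -c "
from bench import hand_in
print(hand_in())"
```

```text
the job is handed in; nothing more can be done
None
```

The walnuts were tipped into the bowl under the shelf, the empty pan stands upright on the middle-sized cork trivet with the gripper clear of it, and the job was handed in at about 35 s; in the last pictures the pan is empty and the bowl holds a cluster about the size of three nuts, and `hand_in()` returned no verdict.

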